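Release the clamp of the finished block by freeing its seized lock pin

ROBOT

A 6-joint arm with a two-finger parallel gripper is mounted at the origin on a cart in front of the work surface, level with it; the furniture and walls round the work are solid. World frame = base frame: x ahead of the robot, y to its left, z up, the work surface at z = 0. Lengths are in m, angles in rad, forces in N, time in s.
With the tool pointing down it reaches from about 0.35 to 0.85 m from the base axis. Payload 8.1 kg.
Tool frame: the origin (TCP) lies midway between the tips of the shut fingers; the grasp point (between the pads) lies 19 mm behind it (grasp_offset is the distance from the TCP to the grasp point, in m); y points along the fingers, z is the direction in which the jaws open and shut, and the axes are right-handed (so a half turn about y gives the same grasp; the last joint's range is limited). The gripper opens to 93 mm and grips with 3 to 60 N. Pads are 15 mm wide; open, the fingers measure 128 mm over their backs; the gripper's body (75 mm by 188 mm) begins 65 mm behind the grasp point.
Start: joints at [-1.266, 0.13, 1.488, -0, 1.523, -0.085], TCP at [0.228, -0.555, 0.219] pointing down, gripper open.
Joint ranges: [-2.96, 2.96], [-0.89, 2.26], [0.02, 2.5], [-1.34, 4.48], [0, 2.73], [-2.66, 2.66]. Speed limits (rad/s): [2.39, 2.39, 2.79, 3.14, 3.14, 3.14].

INTERFACE

Orientations are given as a unit quaternion [x, y, z, w].
In Python, from station import * gives the robot as it stands.
- The arm moves only by the tool send_rows, never from a script. Its argument "series" is a list of rows, each an object with "translation": the shift along the tool's x, y, z in mm, a list of three; "dr": the turn, a rotation vector about the tool's x, y, z in units of 5 degrees (1.0 is 5 degrees), a list of three; "grip": the finger opening in mm, from 0 to 93. A call has exactly 5 rows; each row shifts and turns the pose as measured when the row begins, along the tool's axes as they then stand; what a row does not reach is not made up. A row lasts 1/12 s, in which the tool goes at most 41.7 mm and 7.16 degrees, less where a joint would pass 70% of its speed; a pose out of reach is approached as far as the arm can. A call with a gripper value outside its range is refused whole. The fingers move at their own pace and stop on an object; the grip force is fixed at half the most. Time passes only in rows, so rows that do not move let the fingers close, or fill a call up. It gives the time, the measured TCP pose, the force and the opening at its end, in the units of the state.
- sense(): the state, without advancing time (a new reading comes with each control period).
- snapshot(name): name is "side" or "top" or "wrist"; returns (picture, depth): 400x640x3 uint8, blue, green, red; 400x640 float32, m along the optical axis (not along the pixel's ray), 0 where there is no reading.
- camera_params(name): a dict with "K" (3x3 intrinsics, pixels), "extrinsics" (4x4, takes a point from world to camera coordinates). Camera axes: x right, y up, looking along -z (the intrinsics and any distortion apply to the point x, -y, -z); pixel columns grow to the right and rows downward; lengths in m; the calibration is good to about 2 mm. A picture is of the moment at which its call begins: read the wrist's pose just before it. camera_params takes no time and is no camera call; for the wrist camera it gives the pose at the moment of the call.
- hand_in(): hands the job in, once; it reports no verdict.
The state is a dict: "t": time; "q": joint angles; "qvel": joint speeds; "joint_torque": joint torques, N m; "ee_pos": TCP position; "eef_rot": TCP orientation; "contact_force": force on the tool from outside, world axes, zero at the start; "ft_torque": the same for the moment, N m; "opening": finger opening in m.
Only numpy, scipy, OpenCV 4.12 (cv2) and the standard library are available. Lean on these libraries where they do the work, as an engineer would, in place of code of your own. Each camera call takes 0.05 s, during which the arm holds its last target. There are 200 camera calls.

TASK

One of the two blocks in the clamping fixture is finished: it has its brass hose nipple fitted. Release that one's clamp: work its seized lock pin out of the bore without dragging or tipping the fixture, which only stands on rubber feet, lay the pin in the empty red bin, and swing the clamp fully aside, so that the block could be lifted out. Leave both blocks in their nests, the other clamp pinned shut, and the things around where they are.

Things in the scene. Friction and masses are not known exactly. Their poses are not given: they have to be found in the camera images.
- fixture: clamping fixture, 5 kg, loose on 4 rubber feet: grey plate 250 x 360 x 12 mm on a blue stand. Origin on the bench under the plate's centre; x to the rear, y left, z up. The plate rises to the rear at 30 degrees: pins, pivots and posts stand square to it, leaning towards the front, along [-0.5, 0, 0.866]. Plate top centre [0, 0, 0.115]. Two stations, 92 mm left and right of the middle
- bore_left (a point): left station: mouth of the 20 mm bore, on top of a steel boss 46 x 46 x 27 mm near the plate's rear edge (part of the fixture). A strap-shaped clamp, 28 to 40 mm above the plate, has an eye above it; the pin goes through the eye into the bore
- bore_right (a point): right station: mouth of the bore, likewise
- nest_left (a point): left station: where the centre of a block lies when seated in its nest (ledges 10 to 12 mm high), in front of the pivot (part of the fixture)
- nest_right (a point): the same for the right nest
- pin_left_bar (a point): left lock pin, at the centre of its black cross bar, 66 mm long, 14 x 14 mm thick. Axes: z along the pin, out of the bore; y along the bar. 16 mm neck below the bar; a 30 mm collar, its top 26 mm under the bar's centre, rests 1 mm above the clamp's strap; 18 mm shank; foot 82 mm under the bar's centre. The shank stands 37 mm deep in the bore; 55 mm of travel clears bore and eye
- pin_right_bar (a point): right lock pin, of the same shape, at the centre of its bar
- pin_left: the left lock pin, 0.16 to 0.26 kg; origin at its foot, z along its axis to the bar. Seized: a straight pull takes 36 to 46 N and tips the fixture, whose rear feet lift at 20 to 25 N. Turned to and fro (up to 0.45 N m, so grip the bar with 45 N or more) while drawn 2 to 3 mm per 1 rad of turn, it comes with 12 to 17 N. After 20 to 25 mm it is free and the pull drops
- pin_right: the right lock pin, seized in the same way
- pin_left_mid (a point): middle of the left pin's length, on its axis, 37 mm under its bar's centre; 8 mm from bore_left as found
- pin_right_mid (a point): the same on the right pin
- clamp_left (a joint): left swing clamp, a dark steel strap. 0 = clamped: nose over the block, tail held by the pin. Grows as the nose swings outwards to the left (clockwise, looking down on the plate); 1.57 = fully aside, stop at 1.62. Needs 0.15 N m, stays where it is left
- clamp_right (a joint): right swing clamp, mirrored: grows as its nose swings outwards to the right
- clamp_left_post (a point): red round grip post on the left clamp, 16 mm across, 44 mm tall, square to the plate; this point lies on its axis, 24 mm above the strap and 20 mm below its end. The clamp's pivot axis is parallel to the post; with the clamp shut it lies 50 mm up the slope from the post (towards the pin). Axes with the clamp shut: x up the slope, y left, z along the post
- clamp_right_post (a point): the same on the right clamp
- block_finished_center (a point): centre of the finished block: aluminium, 90 x 64 x 26 mm, 0.4 kg, with a brass hose nipple standing 33 mm out of its top. It lies loose in one of the two nests, left or right, under the nose of that station's clamp
- block_unfinished_center (a point): centre of the unfinished block, of the same size, with an open dark port in place of the nipple, in the other nest
- pin_bin: empty red picking bin, 166 x 134 x 118 mm, 0.16 kg, loose, left or right of the fixture. Origin at the centre of its underside; x from its low front lip (55 mm high) to its back; back and sides 115 mm high; inside 126 mm wide (y), about 135 mm long (x); floor 2 mm thick (12 mm in the front 20 mm)
- fixing_box: small blue and white carton, 75 x 132 x 66 mm, a bystander; origin at the centre of its underside
- travel_mug: red travel mug with a black lid, 74 x 98 x 164 mm, a bystander; origin at the centre of its underside
- tub: white lidded tub, 87 mm across, 88 mm tall, a bystander; origin at the centre of its underside
- gel_bottle: clear pump bottle, 59 x 85 x 208 mm, a bystander; origin at the centre of its underside

How it is judged:
By the outcome, as a careful person would: the job done as asked, in the order asked, and still so for the second after the job is handed in, with the robot touching nothing.
It also fails if it takes over 72 s, if anything falls off the work surface, if the arm or the gripper's body presses on something with over 40 N, if the wrist force passes 120 N, or if a joint passes its speed limit or range.

## Working session

There is one attempt and no reset: what is moved stays moved. The work goes in short steps, Python scripts to look and compute and a tool call to move; the robot and the scene stay as the last step left them, time stands still between calls to the robot, and variables do not carry over. Pictures are saved under pics/ and viewed, about 8 in all and at most 12, crops included, and the job is handed in when it is done.

Besides the shell and the picture viewer there is one more tool, called after ">>>" by a JSON object that holds its "fn" and its "kwargs". send_rows: Moves the arm, as the interface text tells. Its arguments: {"type":"object","properties":{"series":{"type":"array","items":{"type":"object","properties":{"translation":{"type":"array","items":{"type":"number"}},"dr":{"type":"array","items":{"type":"number"}},"grip":{"type":"number"}}}}},"required":["series"]}

```bash
ls; mkdir -p pics; python3 - <<'E'
from station import *
import cv2, numpy as np
print(sense())
for n in("side","top"):
    im,d=snapshot(n); cv2.imwrite(f"pics/{n}0.png",im); np.save(f"{n}0.npy",d)
    p=camera_params(n); print(n,p, (d>0).mean())
E
```

```text
pics
{'t': 0.0, 'q': array([-1.26640403e+00,  1.31148520e-01,  1.48927668e+00,  1.07116163e-05,
        1.52299552e+00, -8.54086294e-02]), 'qvel': array([ 0.00084537, -0.00192711, -0.00118637, -0.001222  , -0.00138465,
        0.00215113]), 'joint_torque': array([ 3.18329359e-03, -5.59841073e+01, -4.91757524e+01,  7.71065452e-02,
        3.59418208e-02, -1.32793002e-04]), 'ee_pos': array([ 0.22785132, -0.55443884,  0.21759643]), 'eef_rot': array([-0.13701121,  0.6943617 , -0.69307598,  0.13687748]), 'contact_force': array([0.00928433, 0.39283612, 0.60645922]), 'ft_torque': array([ 0.01018541, -0.02307613,  0.03535577]), 'opening': 0.09302667316924956}
side {'K': array([[429.70228732,   0.        , 325.7449923 ],
       [  0.        , 429.70228732, 203.73566843],
       [  0.        ,   0.        ,   1.        ]]), 'extrinsics': array([[-0.92654883, -0.37580659, -0.01663328,  0.57720367],
       [ 0.11815322, -0.33271572,  0.9355961 , -0.19665667],
       [-0.35713733,  0.8649102 ,  0.35268013, -1.57909649],
       [ 0.        ,  0.        ,  0.        ,  1.        ]])} 0.99570703125
top {'K': array([[401.49845698,   0.        , 313.89151041],
       [  0.        , 401.49845698, 199.44426137],
       [  0.        ,   0.        ,   1.        ]]), 'extrinsics': array([[ 0.02025246, -0.99969685, -0.01400173,  0.04735334],
       [ 0.99479071,  0.01874968,  0.10019923, -0.5846378 ],
       [-0.09990632, -0.01595807,  0.99486887, -1.43975453],
       [ 0.        ,  0.        ,  0.        ,  1.        ]])} 0.9961796875
```

View pics/top0.png

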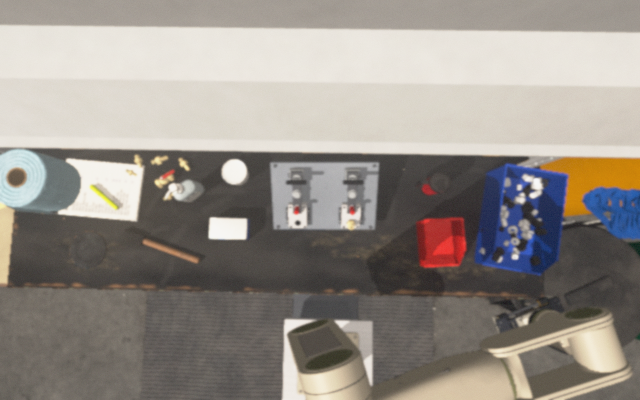

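View pics/side0.png

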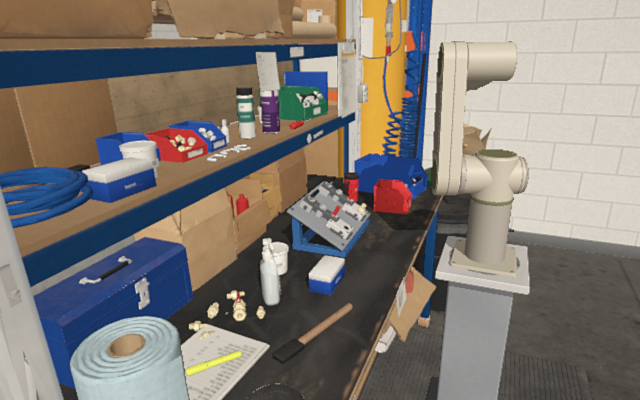

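The finished block, with its brass nipple, is at the right station (top view about (350,225)). The bin is to the right of the fixture at (442,243), and the mug is at (435,183). I'll localise these now.

```bash
cat > h.py <<'E'
from station import *
import cv2, numpy as np
from scipy.spatial.transform import Rotation as R
def pts(n,d,p=None):
    p=p or camera_params(n); K=p["K"];E=p["extrinsics"]
    v,u=np.mgrid[0:400,0:640]
    c=np.stack([(u-K[0,2])/K[0,0]*d,-(v-K[1,2])/K[1,1]*d,-d],-1)
    return (c-E[:3,3])@E[:3,:3]
def proj(n,X,p=None):
    p=p or camera_params(n);K=p["K"];E=p["extrinsics"]
    c=np.atleast_2d(X)@E[:3,:3].T+E[:3,3]
    return np.stack([K[0,0]*c[:,0]/-c[:,2]+K[0,2],K[1,1]*c[:,1]/c[:,2]+K[1,2]],-1)
E
python3 - <<'E'
from h import *
np.set_printoptions(precision=4,suppress=True)
im=cv2.imread("pics/top0.png");P=pts("top",np.load("top0.npy"))
cr=im[145:275,255:475]; cv2.imwrite("pics/c1.png",cv2.resize(cr,None,fx=3.6,fy=3.6,interpolation=cv2.INTER_CUBIC))
for u,v in [(320,140),(320,150),(320,100),(320,60),(320,30),(320,152),(320,156),(320,250),(320,170),(320,225)]: print(u,v,P[v,u])
# plate plane
m=np.zeros((400,640),bool);m[164:230,272:378]=1
X=P[m]; 
best=None
rng=np.random.default_rng(0)
for _ in range(300):
    a=X[rng.choice(len(X),3,0)];n=np.cross(a[1]-a[0],a[2]-a[0]);n/=np.linalg.norm(n)+1e-9
    k=abs((X-a[0])@n)<.003
    if best is None or k.sum()>best.sum():best=k
Y=X[best];c=Y.mean(0);n=np.linalg.svd(Y-c)[2][2];n*=np.sign(n[2]);print("n",n,c,best.sum())
# plate corner mask
full=(abs((P-c)@n)<.006)&(P[...,2]>.03)&(P[...,0]>.3)
full[:155]=0
lab=cv2.connectedComponentsWithStats(full.astype(np.uint8));i=1+lab[2][1:,4].argmax()
cn=cv2.findContours((lab[1]==i).astype(np.uint8),cv2.RETR_EXTERNAL,2)[0]
r=cv2.minAreaRect(np.vstack(cn));print(r,cv2.boxPoints(r))
Q=P[lab[1]==i];print(Q.min(0),Q.max(0))
K=camera_params("top")["K"];E=camera_params("top")["extrinsics"];o=-E[:3,:3].T@E[:3,3];print("cam",o)
for u,v in cv2.boxPoints(r):
    ry=np.array([(u-K[0,2])/K[0,0],-(v-K[1,2])/K[0,0],-1])@E[:3,:3]
    print(u,v,o+ry*((c-o)@n/(ry@n)))
h=cv2.cvtColor(im,cv2.COLOR_BGR2HSV)
red=((h[...,0]<8)|(h[...,0]>172))&(h[...,1]>130)&(h[...,2]>70)
l=cv2.connectedComponentsWithStats(red.astype(np.uint8))
for j in range(1,l[0]):
    if l[2][j,4]>8 and 250<l[3][j][0]<480: q=P[l[1]==j];print("red",l[2][j],l[3][j],np.median(q,0),q.min(0),q.max(0))
E
```

```text
320 140 [0.531  0.0367 1.1186]
320 150 [0.5214 0.0365 1.1183]
320 100 [0.5504 0.0371 1.1735]
320 60 [0.5744 0.0376 1.1952]
320 30 [0.596 0.038 1.2  ]
320 152 [0.5197 0.0365 1.1173]
320 156 [ 0.752   0.0395 -0.0009]
320 250 [0.3997 0.0329 0.0009]
320 170 [0.6697 0.0382 0.1633]
320 225 [0.4896 0.0347 0.0579]
n [-0.5062 -0.0059  0.8624] [0.5941 0.0255 0.121 ] 3367
((324.0, 195.0), (66.0, 108.0), 90.0) [[270. 162.]
 [378. 162.]
 [378. 228.]
 [270. 228.]]
[ 0.4758 -0.1573  0.0475] [0.6979 0.2059 0.1829]
cam [0.4368 0.0353 1.4916]
270.0 162.0 [0.6909 0.2047 0.179 ]
378.0 162.0 [ 0.6969 -0.1531  0.1801]
378.0 228.0 [ 0.4831 -0.1722  0.0545]
270.0 228.0 [0.4755 0.2135 0.0527]
red [422 184  14  11  96] [427.4062 189.6875] [ 0.619  -0.3394  0.0822] [ 0.6059 -0.3721  0.014 ] [ 0.6405 -0.3216  0.1483]
red [350 207   4   7  23] [351.5652 210.3043] [ 0.5364 -0.0687  0.175 ] [ 0.5266 -0.0733  0.1528] [ 0.5482 -0.0626  0.1841]
red [295 208   4   6  20] [296.35 210.7 ] [0.53   0.114  0.1762] [0.523  0.1078 0.1641] [0.5405 0.1185 0.1845]
red [ 416  217   51   51 2301] [440.9896 241.7279] [ 0.4387 -0.4075  0.0091] [ 0.3457 -0.5048 -0.0068] [0.5319 0.0353 1.4916]
```

View pics/c1.png

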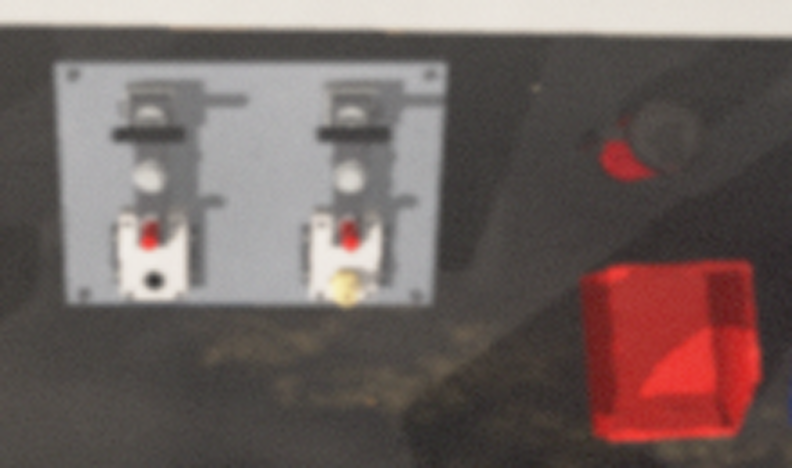

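```bash
cat >> h.py <<'E'
def fix(yaw): # columns: fixture up-slope, left, normal
    return R.from_euler("z",yaw).as_matrix()@R.from_euler("y",-np.pi/6).as_matrix()
def plan(pos,Rt,s=None):
    """remaining motion in the present tool frame: mm and 5-deg units"""
    s=s or sense(); Rc=R.from_quat(s["eef_rot"]).as_matrix()
    d=Rc.T@(np.array(pos)-s["ee_pos"])*1000; w=R.from_matrix(Rc.T@Rt).as_rotvec()/np.radians(5)
    print("t",round(s["t"],2),"pos",s["ee_pos"].round(4),"q",s["q"].round(3),"F",s["contact_force"].round(1),"open",round(s["opening"]*1e3,1))
    print("d",d.round(1),"dr",w.round(2),"rotd in target frame",(Rt.T@(np.array(pos)-s["ee_pos"])*1000).round(1))
E
python3 - <<'E'
from h import *
np.set_printoptions(precision=4,suppress=True)
s=sense();print(R.from_quat(s["eef_rot"]).as_matrix())
p=camera_params("wrist");E=p["extrinsics"];o=-E[:3,:3].T@E[:3,3];Rc=R.from_quat(s["eef_rot"]).as_matrix()
print("cam in tool",Rc.T@(o-s["ee_pos"]),"look",Rc.T@(-E[2,:3]),"right",Rc.T@E[0,:3],p["K"][0])
P=pts("top",np.load("top0.npy"));im=cv2.imread("pics/top0.png")
F=fix(np.radians(1.1));c=np.array([.584,.024,.115])
L=(P-c)@F
g=im.max(-1)
m=(g<70)&(L[...,2]>.055)&(L[...,2]<.1)&(abs(L[...,1])<.15)&(abs(L[...,0])<.13)
l=cv2.connectedComponentsWithStats(m.astype(np.uint8))
for j in range(1,l[0]):
    if l[2][j,4]>5: q=L[l[1]==j];print(l[2][j],np.median(q,0),q.min(0),q.max(0),P[l[1]==j].mean(0))
b=c+F@np.array([.07,-.092,.072])
for sg in(1,-1):
    Rt=np.stack([sg*F[:,0],-F[:,2],sg*F[:,1]],1); plan(b+F[:,2]*.13,Rt)
E
```

```text
[[-0.925  -0.0005  0.38  ]
 [-0.38    0.0016 -0.925 ]
 [-0.0001 -1.     -0.0017]]
cam in tool [-0.0807 -0.1668  0.0005] look [ 0.2874  0.9578 -0.0007] right [-0.0012  0.0011  1.    ] [360.1678   0.     317.5453]
[357 181   4   2   7] [ 0.0868 -0.1081  0.0773] [ 0.0855 -0.1148  0.0748] [ 0.092  -0.1049  0.0825] [ 0.6236 -0.0843  0.2261]
t 0.1 pos [ 0.2278 -0.5545  0.2177] q [-1.266  0.131  1.489 -0.     1.523 -0.085] F [1.1 0.5 1.2] open 92.9
d [-478.3 -106.6 -328.8] dr [  8.25 -30.78  -1.57] rotd in target frame [336.7  70.5 479.6]
t 0.1 pos [ 0.2278 -0.5545  0.2177] q [-1.266  0.131  1.489 -0.     1.523 -0.085] F [1.1 0.5 1.2] open 92.9
d [-478.3 -106.6 -328.8] dr [1.13 4.14 5.93] rotd in target frame [-336.7   70.5 -479.6]
```

>>> {"fn": "send_rows", "kwargs": {"series": [{"translation": [-32,-8,-22],"dr": [0,0,0],"grip": 93},{"translation": [-32,-8,-22],"dr": [0,0,0],"grip": 93},{"translation": [-32,-8,-22],"dr": [0,0,0],"grip": 93},{"translation": [-32,-8,-22],"dr": [0,0,0],"grip": 93},{"translation": [-32,-8,-22],"dr": [0,0,0],"grip": 93}]}}

```text
t: 0.52
ee_pos: [0.3312, -0.3896, 0.2517]
eef_rot: [-0.135, 0.699, -0.69, 0.131]
contact_force: [0.4, 0.2, 0.3]
opening: 0.0926
```

>>> {"fn": "send_rows", "kwargs": {"series": [{"translation": [-32,-8,-22],"dr": [0,0,0],"grip": 93},{"translation": [-32,-8,-22],"dr": [0,0,0],"grip": 93},{"translation": [-32,-8,-22],"dr": [0,0,0],"grip": 93},{"translation": [-32,-8,-22],"dr": [0,0,0],"grip": 93},{"translation": [-32,-8,-22],"dr": [0,0,0],"grip": 93}]}}

```text
t: 0.93
ee_pos: [0.4417, -0.2192, 0.2927]
eef_rot: [-0.135, 0.7, -0.689, 0.13]
contact_force: [0.1, -0.6, -0.4]
opening: 0.093
```

>>> {"fn": "send_rows", "kwargs": {"series": [{"translation": [-32,-8,-22],"dr": [0,0,0],"grip": 93},{"translation": [-32,-8,-22],"dr": [0,0,0],"grip": 93},{"translation": [-32,-8,-22],"dr": [0,0,0],"grip": 93},{"translation": [-32,-8,-22],"dr": [0,0,0],"grip": 93},{"translation": [-32,-8,-22],"dr": [0,0,0],"grip": 93}]}}

```text
t: 1.35
ee_pos: [0.5531, -0.0486, 0.3343]
eef_rot: [-0.135, 0.7, -0.689, 0.129]
contact_force: [-0.6, -0.2, -0.2]
opening: 0.0933
```

```bash
python3 - <<'E'
from h import *
np.set_printoptions(precision=4,suppress=True)
F=fix(np.radians(1.1));Rt=np.stack([-F[:,0],-F[:,2],-F[:,1]],1)
plan(np.array([.622,-.067,.221])+F[:,2]*.13,Rt)
P=pts("side",np.load("side0.npy"))
for u,v in [(340,120),(300,145),(230,178),(300,110)]: print(u,v,P[v,u])
E
```

```text
t 1.35 pos [ 0.5531 -0.0486  0.3343] q [-0.188  0.003  1.412  0.011  1.739  1.009] F [-0.6 -0.2 -0.2] open 93.3
d [ 3.6  0.4 19.7] dr [1.24 3.95 6.03] rotd in target frame [-2.7  2.4 19.7]
340 120 [ 0.7308 -0.4691  0.3902]
300 145 [ 0.7288 -0.004   0.3671]
230 178 [0.729  0.4855 0.3732]
300 110 [ 0.8106 -0.1868  0.4756]
```

>>> {"fn": "send_rows", "kwargs": {"series": [{"translation": [0,0,3],"dr": [0.16,0.5,0.75],"grip": 93},{"translation": [0,0,3],"dr": [0.16,0.5,0.75],"grip": 93},{"translation": [0,0,3],"dr": [0.16,0.5,0.75],"grip": 93},{"translation": [0,0,3],"dr": [0.16,0.5,0.75],"grip": 93},{"translation": [0,0,3],"dr": [0.16,0.5,0.75],"grip": 93}]}}

```text
t: 1.77
ee_pos: [0.5643, -0.0507, 0.3262]
eef_rot: [0.057, 0.702, -0.69, 0.169]
contact_force: [-0.2, -0.4, -0.4]
opening: 0.0926
```

>>> {"fn": "send_rows", "kwargs": {"series": [{"translation": [0,0,3],"dr": [0.16,0.5,0.75],"grip": 93},{"translation": [0,0,0],"dr": [0.16,0.5,0.75],"grip": 93},{"translation": [0,0,0],"dr": [0.16,0.5,0.75],"grip": 93},{"translation": [0,0,0],"dr": [0,0,0],"grip": 93},{"translation": [0,0,0],"dr": [0,0,0],"grip": 93}]}}

```text
t: 2.18
ee_pos: [0.562, -0.0538, 0.322]
eef_rot: [0.179, 0.688, -0.678, 0.188]
contact_force: [0.8, -0.2, 0.2]
opening: 0.0929
```

```bash
python3 - <<'E'
from h import *
np.set_printoptions(precision=4,suppress=True)
F=fix(np.radians(1.1));Rt=np.stack([-F[:,0],-F[:,2],-F[:,1]],1)
plan(np.array([.622,-.067,.221])+F[:,2]*.13,Rt)
p=camera_params("wrist");im,d=snapshot("wrist")
import pickle;pickle.dump((p,im,d),open("w1.pkl","wb"));cv2.imwrite("pics/w1.png",im)
E
```

```text
t 2.18 pos [ 0.562  -0.0538  0.322 ] q [-0.295 -0.517  1.96   0.174  1.203  1.241] F [ 0.8 -0.2  0.2] open 92.9
d [ -1.4 -12.8  14.2] dr [ 0.08 -0.1  -0.01] rotd in target frame [ -1.2 -12.7  14.3]
```

View pics/w1.png

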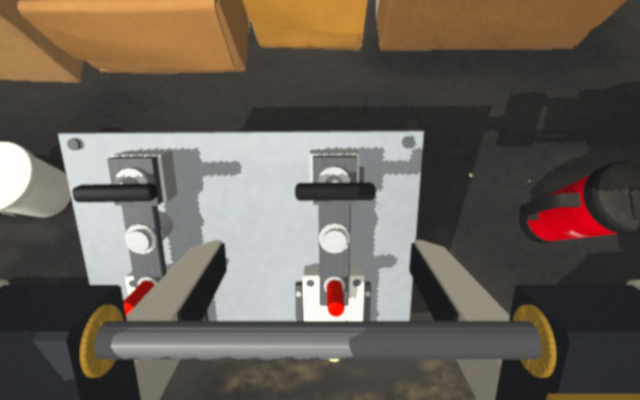

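```bash
cat > meas.py <<'E'
from h import *
import pickle
np.set_printoptions(precision=4,suppress=True)
def ray(p,uv,pt,n):
    K=p["K"];E=p["extrinsics"];o=-E[:3,:3].T@E[:3,3]
    r=np.array([(uv[0]-K[0,2])/K[0,0],-(uv[1]-K[1,2])/K[0,0],-1])@E[:3,:3]
    return o+r*((pt-o)@n/(r@n))
def plane(X,seed=0):
    rng=np.random.default_rng(seed);best=None
    for _ in range(300):
        a=X[rng.choice(len(X),3,0)];n=np.cross(a[1]-a[0],a[2]-a[0]);n/=np.linalg.norm(n)+1e-9
        k=abs((X-a[0])@n)<.002
        if best is None or k.sum()>best.sum():best=k
    Y=X[best];c=Y.mean(0);n=np.linalg.svd(Y-c,full_matrices=0)[2][2];return c,n*np.sign(n[2])
E
python3 - <<'E'
from meas import *
p,im,d=pickle.load(open("w1.pkl","rb"));P=pts("wrist",d,p)
c,n=plane(P[140:235,200:300].reshape(-1,3));print("plane",c,n)
g=im.max(-1)
h=cv2.cvtColor(im,cv2.COLOR_BGR2HSV)
m=np.zeros(g.shape,bool);m[170:215,285:385]=1
H=(P-c)@n
bm=m&(g<50)&(H>.06)&(H<.09)
cn=max(cv2.findContours(bm.astype(np.uint8),cv2.RETR_EXTERNAL,2)[0],key=cv2.contourArea)
r=cv2.minAreaRect(cn);print(r,"H",np.median(H[bm]),P[bm].mean(0))
b=cv2.boxPoints(r);W=[ray(p,u,c+n*.079,n) for u in b];print(b,np.array(W))
ctr=np.mean(W,0);print("bar top ctr",ctr,"centre",ctr-n*.007)
Bt=P[bm&(H>.076)];q=Bt-Bt.mean(0);print("dir",np.linalg.svd(q,full_matrices=0)[2][0],len(Bt),Bt.mean(0))
# other bar
m2=np.zeros(g.shape,bool);m2[170:215,65:170]=1
bm2=m2&(g<50)&(H>.06)&(H<.09);print("left bar",P[bm2].mean(0),"right",P[bm].mean(0),np.median(H[bm2]))
# post
red=((h[...,0]<8)|(h[...,0]>172))&(h[...,1]>130);red[:250]=0;red[:,:310]=0;red[:,360:]=0;red[320:]=0
print("post H",H[red].min(),H[red].max());t=red&(H>.079)&(H<.09);v,u=np.nonzero(t);print(len(u),u.mean(),v.mean(),P[t].mean(0))
# pivot
w=(g>200);w[:225]=0;w[255:]=0;w[:,:315]=0;w[:,355:]=0;print("pivot",np.nonzero(w)[1].mean(),np.nonzero(w)[0].mean(),np.median(H[w]),P[w].mean(0))
E
```

```text
plane [0.6446 0.0196 0.1501] [-0.4989 -0.0098  0.8666]
((335.49554443359375, 190.80010986328125), (15.973834037780762, 77.06986236572266), 88.72696685791016) H 0.07737356480834309 [ 0.6227 -0.0687  0.2253]
[[296.7927 183.6713]
 [373.8435 181.959 ]
 [374.1984 197.9289]
 [297.1476 199.6412]] [[ 0.6268 -0.0353  0.2304]
 [ 0.6289 -0.0965  0.2309]
 [ 0.6174 -0.0975  0.2243]
 [ 0.6153 -0.0355  0.2238]]
bar top ctr [ 0.6221 -0.0662  0.2274] centre [ 0.6256 -0.0661  0.2213]
dir [-0.024   0.9997 -0.0014] 777 [ 0.6214 -0.0692  0.2254]
left bar [0.6211 0.1041 0.2245] right [ 0.6227 -0.0687  0.2253] 0.07592930690359259
post H 0.04449245694565835 0.08598696278895669
211 335.45023696682466 307.563981042654 [ 0.5296 -0.0684  0.179 ]
pivot 330.15987460815046 239.44200626959247 0.04829317878462917 [ 0.5904 -0.0634  0.1669]
```

```bash
cat > go.py <<'E'
from meas import *
B=np.array([.6256,-.0665,.2213]);F=fix(np.radians(1.3));Rt=np.stack([-F[:,0],-F[:,2],-F[:,1]],1)
def bar(h): plan(B+F[:,2]*(h-.019),Rt)
E
python3 -c "
from go import *
bar(.05)"
```

```text
t 2.23 pos [ 0.5621 -0.0538  0.3218] q [-0.295 -0.516  1.959  0.174  1.203  1.241] F [ 0.1 -0.6 -0.7] open 92.8
d [-4.5 87.6 14.5] dr [ 0.06 -0.13 -0.01] rotd in target frame [-4.4 87.7 14.1]
```

>>> {"fn": "send_rows", "kwargs": {"series": [{"translation": [-1,18,3],"dr": [0,0,0],"grip": 93},{"translation": [-1,18,3],"dr": [0,0,0],"grip": 93},{"translation": [-1,18,3],"dr": [0,0,0],"grip": 93},{"translation": [-1,18,3],"dr": [0,0,0],"grip": 93},{"translation": [-1,16,2],"dr": [0,0,0],"grip": 93}]}}

```text
t: 2.65
ee_pos: [0.617, -0.0675, 0.2546]
eef_rot: [0.176, 0.686, -0.679, 0.192]
contact_force: [-0.1, -0.4, 0.6]
opening: 0.0928
```

>>> {"fn": "send_rows", "kwargs": {"series": [{"translation": [0,0,0],"dr": [0.06,-0.1,0],"grip": 93},{"translation": [0,0,0],"dr": [0,0,0],"grip": 93},{"translation": [0,0,0],"dr": [0,0,0],"grip": 93},{"translation": [0,0,0],"dr": [0,0,0],"grip": 93},{"translation": [0,0,0],"dr": [0,0,0],"grip": 93}]}}

```text
t: 3.07
ee_pos: [0.6182, -0.0672, 0.2529]
eef_rot: [0.169, 0.685, -0.682, 0.193]
contact_force: [0.9, -0.3, 1.6]
opening: 0.093
```

```bash
python3 - <<'E'
from go import *
bar(0)
p=camera_params("wrist");im,d=snapshot("wrist")
pickle.dump((p,im,d),open("w2.pkl","wb"));cv2.imwrite("pics/w2.png",im)
print("bar ctr proj",proj("wrist",[B,B+F[:,2]*.007+F[:,1]*.033,B+F[:,2]*.007-F[:,1]*.033],p))
E
```

```text
t 3.07 pos [ 0.6182 -0.0672  0.2529] q [-0.282 -0.318  1.936  0.175  1.033  1.201] F [ 0.9 -0.3  1.6] open 93.0
d [ 9.  50.1 -0.6] dr [0.01 0.14 0.07] rotd in target frame [ 9.4 50.  -0.6]
bar ctr proj [[316.5045 248.7201]
 [259.3529 253.1472]
 [373.504  254.5981]]
```

View pics/w2.png

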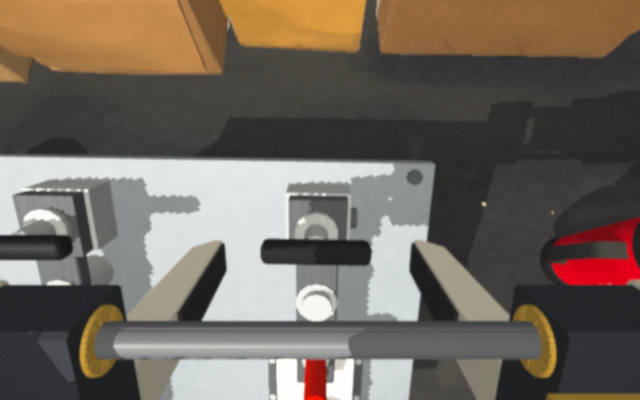

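>>> {"fn": "send_rows", "kwargs": {"series": [{"translation": [3,6,0],"dr": [0,0.03,0],"grip": 93},{"translation": [3,6,0],"dr": [0,0.03,0],"grip": 93},{"translation": [3,6,0],"dr": [0,0.03,0],"grip": 93},{"translation": [1,4,0],"dr": [0,0.03,0.03],"grip": 93},{"translation": [0,0,0],"dr": [0,0,0],"grip": 93}]}}

```text
t: 3.53
ee_pos: [0.621, -0.0674, 0.2296]
eef_rot: [0.175, 0.685, -0.681, 0.192]
contact_force: [-0.4, -0.1, -0.1]
opening: 0.0928
```

```bash
python3 -c "
from go import *
bar(0)"
```

```text
t 3.53 pos [ 0.621  -0.0674  0.2296] q [-0.282 -0.303  1.969  0.182  0.978  1.202] F [-0.4 -0.1 -0.1] open 92.8
d [ 0.2 28.5 -0.8] dr [-0.    0.01 -0.01] rotd in target frame [ 0.2 28.5 -0.8]
```

>>> {"fn": "send_rows", "kwargs": {"series": [{"translation": [0.5,7,0],"dr": [0,0,0],"grip": 93},{"translation": [0.5,7,0],"dr": [0,0,0],"grip": 93},{"translation": [0.5,7,0],"dr": [0,0,0],"grip": 93},{"translation": [0,5,-0.5],"dr": [0,0,0],"grip": 93},{"translation": [0,0,0],"dr": [0,0,0],"grip": 93}]}}

```text
t: 3.95
ee_pos: [0.6334, -0.0666, 0.2026]
eef_rot: [0.175, 0.685, -0.681, 0.191]
contact_force: [-0.0, -0.3, -0.0]
opening: 0.0932
```

```bash
python3 - <<'E'
from go import *
bar(0)
p=camera_params("wrist");im,d=snapshot("wrist")
pickle.dump((p,im,d),open("w3.pkl","wb"));cv2.imwrite("pics/w3.png",im)
print("bar ctr proj",proj("wrist",[B,B+F[:,2]*.007+F[:,1]*.033,B+F[:,2]*.007-F[:,1]*.033],p))
E
```

```text
t 3.95 pos [ 0.6334 -0.0666  0.2026] q [-0.272 -0.245  1.972  0.184  0.919  1.201] F [-0.  -0.3 -0. ] open 93.2
d [-2.6 -1.1 -0.2] dr [0.   0.01 0.  ] rotd in target frame [-2.6 -1.1 -0.2]
bar ctr proj [[316.9147 272.4061]
 [240.6174 280.0701]
 [393.1428 280.3637]]
```

View pics/w3.png

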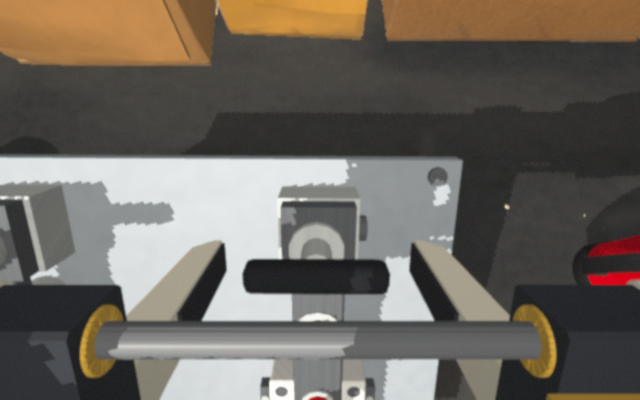

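```bash
python3 - <<'E'
from go import *
p,im,d=pickle.load(open("w3.pkl","rb"));P=pts("wrist",d,p)
s=sense();T=R.from_quat(s["eef_rot"]).as_matrix();L=(P-s["ee_pos"])@T*1000
g=im.max(-1);m=np.zeros(g.shape,bool);m[250:300,235:400]=1
m&=(g<60)&(L[...,1]<0)&(L[...,1]>-60)
for v in range(254,298,4): print(v,np.median(L[v,280:350],0))
q=L[m];print(m.sum(),np.percentile(q,[1,50,99],axis=0))
E
```

```text
254 [ 0.9824  6.8494 -1.3987]
258 [ 3.207  6.657 -1.392]
262 [ -7.1738 -18.6406  -0.8889]
266 [ -7.055  -22.3119  -1.3048]
270 [ -6.0942 -24.1873  -1.2853]
274 [ -4.5658 -24.9787  -1.2765]
278 [ -3.057  -25.7471  -1.0585]
282 [ -1.1241 -25.7713  -0.8404]
286 [  0.9085 -25.6532  -1.2838]
290 [  2.8637 -25.7059  -1.2892]
294 [  5.605  -24.4947  -1.3038]
4599 [[ -7.6099 -26.8016 -31.1802]
 [ -3.8606 -25.0507  -0.2174]
 [  4.2791 -16.1359  29.7934]]
```

>>> {"fn": "send_rows", "kwargs": {"series": [{"translation": [-0.5,0,-0.6],"dr": [0,0,0],"grip": 80},{"translation": [0,0,0],"dr": [0,0,0],"grip": 66},{"translation": [0,0,0],"dr": [0,0,0],"grip": 50},{"translation": [0,0,0],"dr": [0,0,0],"grip": 40},{"translation": [0,0,0],"dr": [0,0,0],"grip": 40}]}}

```text
t: 4.42
ee_pos: [0.6343, -0.0658, 0.2042]
eef_rot: [0.175, 0.685, -0.681, 0.191]
contact_force: [2.2, 0.5, -3.8]
opening: 0.0658
```

>>> {"fn": "send_rows", "kwargs": {"series": [{"translation": [0,0,0],"dr": [0,0,0],"grip": 40},{"translation": [0,0,0],"dr": [0,0,0],"grip": 40},{"translation": [0,0,0],"dr": [0,0,0],"grip": 40},{"translation": [0,0,0],"dr": [0,0,0],"grip": 40},{"translation": [0,0,0],"dr": [0,0,0],"grip": 40}]}}

```text
t: 4.83
ee_pos: [0.6343, -0.0658, 0.2042]
eef_rot: [0.175, 0.685, -0.681, 0.192]
contact_force: [2.5, 0.5, -2.2]
opening: 0.0657
```

```bash
python3 -c "
from go import *
bar(0);print(sense()['ft_torque'],sense()['eef_rot'])"
```

```text
t 4.83 pos [ 0.6343 -0.0658  0.2042] q [-0.27  -0.246  1.969  0.183  0.92   1.203] F [ 2.5  0.5 -2.2] open 65.7
d [-1.  -0.1  0.5] dr [-0.    0.01 -0.01] rotd in target frame [-1.  -0.1  0.5]
[-0.0175  0.0865  0.033 ] [ 0.1752  0.6848 -0.6809  0.1915]
```

>>> {"fn": "send_rows", "kwargs": {"series": [{"translation": [0,-0.2,0],"dr": [0,1,0],"grip": 40},{"translation": [0,-0.2,0],"dr": [0,1,0],"grip": 40},{"translation": [0,-0.2,0],"dr": [0,1,0],"grip": 40},{"translation": [0,-0.2,0],"dr": [0,1,0],"grip": 40},{"translation": [0,-0.2,0],"dr": [0,1,0],"grip": 40}]}}

```text
t: 5.25
ee_pos: [0.6337, -0.0663, 0.2043]
eef_rot: [0.323, 0.71, -0.625, 0.034]
contact_force: [3.8, -0.8, -3.0]
opening: 0.0657
```

```bash
cat >> go.py <<'E'
def chk():
    s=sense(); T=R.from_quat(s["eef_rot"]).as_matrix()
    B0=np.array([.6343,-.0658,.2042]); g=B0-s["ee_pos"]
    n=-T[:,1]; w=R.from_matrix(Rt.T@T).as_rotvec()
    print("t %.2f"%s["t"],"fixframe mm",(F.T@(s["ee_pos"]-B0)*1e3).round(2),"rot deg (tool)",np.degrees(w).round(2),"F fix",(F.T@s["contact_force"]).round(1),"T tool",(T.T@s["ft_torque"]).round(2),"open",round(s["opening"]*1e3,1),"q6",s["q"][5].round(2))
E
python3 -c "
from go import *
chk()"
```

```text
t 5.25 fixframe mm [-0.47 -0.46  0.38] rot deg (tool) [ 0.05 25.7   0.05] F fix [ 1.8 -0.9 -4.5] T tool [ 0.   -0.29  0.09] open 65.7 q6 1.65
```

>>> {"fn": "send_rows", "kwargs": {"series": [{"translation": [0,-0.5,0],"dr": [0,-1.2,0],"grip": 40},{"translation": [0,-0.5,0],"dr": [0,-1.2,0],"grip": 40},{"translation": [0,-0.5,0],"dr": [0,-1.2,0],"grip": 40},{"translation": [0,-0.5,0],"dr": [0,-1.2,0],"grip": 40},{"translation": [0,-0.5,0],"dr": [0,-1.2,0],"grip": 40}]}}

```text
t: 5.67
ee_pos: [0.6331, -0.0658, 0.2047]
eef_rot: [-0.15, -0.677, 0.687, -0.217]
contact_force: [4.9, 0.1, -5.1]
opening: 0.0656
```

```bash
python3 -c "
from go import *
chk()"
```

```text
t 5.67 fixframe mm [-0.82  0.01  1.03] rot deg (tool) [-0.02 -4.39  0.09] F fix [ 1.7  0.  -6.9] T tool [0.12 0.3  0.29] open 65.6 q6 1.13
```

>>> {"fn": "send_rows", "kwargs": {"series": [{"translation": [0,-0.8,0],"dr": [0,-1.2,0],"grip": 40},{"translation": [0,-0.8,0],"dr": [0,-1.2,0],"grip": 40},{"translation": [0,-0.8,0],"dr": [0,-1.2,0],"grip": 40},{"translation": [0,-0.8,0],"dr": [0,-1.2,0],"grip": 40},{"translation": [0,-0.8,0],"dr": [0,-1.2,0],"grip": 40}]}}

```text
t: 6.08
ee_pos: [0.632, -0.0657, 0.2052]
eef_rot: [0.041, -0.593, 0.701, -0.393]
contact_force: [9.7, 0.6, -8.3]
opening: 0.0655
```

```bash
python3 -c "
from go import *
chk()"
```

```text
t 6.08 fixframe mm [-1.47  0.12  2.02] rot deg (tool) [ -0.01 -35.69   0.18] F fix [  4.3   0.4 -12.1] T tool [0.77 0.33 0.68] open 65.5 q6 0.58
```

>>> {"fn": "send_rows", "kwargs": {"series": [{"translation": [0.3,-0.9,0],"dr": [0,1.2,0],"grip": 40},{"translation": [0.3,-0.9,0],"dr": [0,1.2,0],"grip": 40},{"translation": [0,-0.9,0],"dr": [0,1.2,0],"grip": 40},{"translation": [0,-0.9,0],"dr": [0,1.2,0],"grip": 40},{"translation": [0,-0.9,0],"dr": [0,1.2,0],"grip": 40}]}}

```text
t: 6.5
ee_pos: [0.6313, -0.066, 0.2064]
eef_rot: [-0.144, -0.674, 0.688, -0.226]
contact_force: [10.6, -0.4, -9.3]
opening: 0.0656
```

```bash
python3 -c "
from go import *
chk()"
```

```text
t 6.50 fixframe mm [-1.55 -0.1   3.41] rot deg (tool) [-0.03 -5.65  0.36] F fix [  4.5  -0.7 -13.4] T tool [ 0.18 -0.32  0.76] open 65.6 q6 1.1
```

>>> {"fn": "send_rows", "kwargs": {"series": [{"translation": [-0.4,-0.9,0],"dr": [0,1.2,0],"grip": 40},{"translation": [-0.4,-0.9,0],"dr": [0,1.2,0],"grip": 40},{"translation": [-0.4,-0.9,0],"dr": [0,1.2,0],"grip": 40},{"translation": [-0.4,-0.9,0],"dr": [0,1.2,0],"grip": 40},{"translation": [-0.4,-0.9,0],"dr": [0,1.2,0],"grip": 40}]}}

```text
t: 6.92
ee_pos: [0.631, -0.0661, 0.2074]
eef_rot: [0.325, 0.711, -0.623, 0.034]
contact_force: [8.9, -0.2, -7.3]
opening: 0.0656
```

```bash
python3 -c "
from go import *
chk()"
```

```text
t 6.92 fixframe mm [-1.28 -0.27  4.48] rot deg (tool) [-0.12 25.87  0.28] F fix [  4.1  -0.4 -10.7] T tool [-0.48 -0.28  0.49] open 65.6 q6 1.65
```

>>> {"fn": "send_rows", "kwargs": {"series": [{"translation": [-0.4,-0.9,0],"dr": [0,-1.2,0],"grip": 40},{"translation": [-0.4,-0.9,0],"dr": [0,-1.2,0],"grip": 40},{"translation": [-0.4,-0.9,0],"dr": [0,-1.2,0],"grip": 40},{"translation": [-0.4,-0.9,0],"dr": [0,-1.2,0],"grip": 40},{"translation": [-0.4,-0.9,0],"dr": [0,-1.2,0],"grip": 40}]}}

```text
t: 7.33
ee_pos: [0.6306, -0.066, 0.2084]
eef_rot: [-0.153, -0.679, 0.685, -0.216]
contact_force: [6.8, 0.0, -6.8]
opening: 0.0658
```

```bash
python3 -c "
from go import *
chk()"
```

```text
t 7.33 fixframe mm [-1.1  -0.14  5.44] rot deg (tool) [-0.15 -3.94  0.24] F fix [ 2.5 -0.2 -9.3] T tool [0.2  0.4  0.36] open 65.8 q6 1.13
```

>>> {"fn": "send_rows", "kwargs": {"series": [{"translation": [-0.4,-1.1,0],"dr": [0,-1.2,0],"grip": 40},{"translation": [-0.4,-1.1,0],"dr": [0,-1.2,0],"grip": 40},{"translation": [-0.4,-1.1,0],"dr": [0,-1.2,0],"grip": 40},{"translation": [-0.4,-1.1,0],"dr": [0,-1.2,0],"grip": 40},{"translation": [-0.4,-1.1,0],"dr": [0,-1.2,0],"grip": 40}]}}

```text
t: 7.75
ee_pos: [0.6297, -0.0658, 0.2092]
eef_rot: [0.038, -0.596, 0.701, -0.391]
contact_force: [10.4, -0.5, -9.3]
opening: 0.0656
```

>>> {"fn": "send_rows", "kwargs": {"series": [{"translation": [-0.4,-1.1,0],"dr": [0,1.2,0],"grip": 40},{"translation": [-0.4,-1.1,0],"dr": [0,1.2,0],"grip": 40},{"translation": [-0.4,-1.1,0],"dr": [0,1.2,0],"grip": 40},{"translation": [-0.4,-1.1,0],"dr": [0,1.2,0],"grip": 40},{"translation": [-0.4,-1.1,0],"dr": [0,1.2,0],"grip": 40}]}}

```text
t: 8.17
ee_pos: [0.629, -0.066, 0.2102]
eef_rot: [-0.145, -0.676, 0.687, -0.222]
contact_force: [9.0, -1.1, -9.5]
opening: 0.0659
```

```bash
python3 -c "
from go import *
chk()"
```

```text
t 8.17 fixframe mm [-1.6  -0.1   7.89] rot deg (tool) [-0.07 -5.18  0.12] F fix [  3.   -1.3 -12.7] T tool [ 0.19 -0.31  0.61] open 65.9 q6 1.11
```

>>> {"fn": "send_rows", "kwargs": {"series": [{"translation": [-0.4,-1.1,0],"dr": [0,1.2,0],"grip": 40},{"translation": [-0.4,-1.1,0],"dr": [0,1.2,0],"grip": 40},{"translation": [-0.4,-1.1,0],"dr": [0,1.2,0],"grip": 40},{"translation": [-0.4,-1.1,0],"dr": [0,1.2,0],"grip": 40},{"translation": [-0.4,-1.1,0],"dr": [0,1.2,0],"grip": 40}]}}

```text
t: 8.58
ee_pos: [0.6279, -0.0659, 0.2111]
eef_rot: [0.326, 0.711, -0.622, 0.029]
contact_force: [11.0, -0.5, -9.7]
opening: 0.0659
```

>>> {"fn": "send_rows", "kwargs": {"series": [{"translation": [-0.4,-1.1,0],"dr": [0,-1.2,0],"grip": 40},{"translation": [-0.4,-1.1,0],"dr": [0,-1.2,0],"grip": 40},{"translation": [-0.4,-1.1,0],"dr": [0,-1.2,0],"grip": 40},{"translation": [-0.4,-1.1,0],"dr": [0,-1.2,0],"grip": 40},{"translation": [-0.4,-1.1,0],"dr": [0,-1.2,0],"grip": 40}]}}

```text
t: 9.0
ee_pos: [0.6276, -0.0662, 0.2122]
eef_rot: [-0.154, -0.68, 0.685, -0.211]
contact_force: [9.6, -0.5, -8.6]
opening: 0.0657
```

```bash
python3 -c "
from go import *
chk()"
```

```text
t 9.00 fixframe mm [-1.84 -0.29 10.3 ] rot deg (tool) [-0.2  -3.41 -0.02] F fix [  4.   -0.7 -12.2] T tool [0.22 0.26 0.51] open 65.7 q6 1.14
```

>>> {"fn": "send_rows", "kwargs": {"series": [{"translation": [-0.6,-1.1,0],"dr": [0,-1.2,0],"grip": 40},{"translation": [-0.6,-1.1,0],"dr": [0,-1.2,0],"grip": 40},{"translation": [-0.6,-1.1,0],"dr": [0,-1.2,0],"grip": 40},{"translation": [-0.6,-1.1,0],"dr": [0,-1.2,0],"grip": 40},{"translation": [-0.6,-1.1,0],"dr": [0,-1.2,0],"grip": 40}]}}

```text
t: 9.42
ee_pos: [0.6273, -0.0663, 0.2132]
eef_rot: [0.037, -0.598, 0.701, -0.386]
contact_force: [8.9, -0.7, -9.7]
opening: 0.066
```

>>> {"fn": "send_rows", "kwargs": {"series": [{"translation": [-0.6,-1.1,0],"dr": [0,1.2,0],"grip": 40},{"translation": [-0.6,-1.1,0],"dr": [0,1.2,0],"grip": 40},{"translation": [-0.6,-1.1,0],"dr": [0,1.2,0],"grip": 40},{"translation": [-0.6,-1.1,0],"dr": [0,1.2,0],"grip": 40},{"translation": [-0.6,-1.1,0],"dr": [0,1.2,0],"grip": 40}]}}

```text
t: 9.83
ee_pos: [0.6263, -0.0662, 0.214]
eef_rot: [-0.145, -0.678, 0.687, -0.217]
contact_force: [7.2, -1.2, -6.9]
opening: 0.0658
```

>>> {"fn": "send_rows", "kwargs": {"series": [{"translation": [-0.6,-1.1,0],"dr": [0,1.2,0],"grip": 40},{"translation": [-0.6,-1.1,0],"dr": [0,1.2,0],"grip": 40},{"translation": [-0.6,-1.1,0],"dr": [0,1.2,0],"grip": 40},{"translation": [-0.6,-1.1,0],"dr": [0,1.2,0],"grip": 40},{"translation": [-0.6,-1.1,0],"dr": [0,1.2,0],"grip": 40}]}}

```text
t: 10.25
ee_pos: [0.6256, -0.0657, 0.2148]
eef_rot: [0.325, 0.712, -0.622, 0.023]
contact_force: [9.9, 0.5, -8.3]
opening: 0.0657
```

>>> {"fn": "send_rows", "kwargs": {"series": [{"translation": [-0.6,-1.1,0],"dr": [0,-1.2,0],"grip": 40},{"translation": [-0.6,-1.1,0],"dr": [0,-1.2,0],"grip": 40},{"translation": [-0.6,-1.1,0],"dr": [0,-1.2,0],"grip": 40},{"translation": [-0.6,-1.1,0],"dr": [0,-1.2,0],"grip": 40},{"translation": [-0.6,-1.1,0],"dr": [0,-1.2,0],"grip": 40}]}}

```text
t: 10.67
ee_pos: [0.6255, -0.0664, 0.2159]
eef_rot: [-0.153, -0.683, 0.685, -0.204]
contact_force: [8.9, -0.7, -8.6]
opening: 0.0657
```

```bash
python3 -c "
from go import *
chk()"
```

```text
t 10.67 fixframe mm [-1.78 -0.41 14.56] rot deg (tool) [-0.29 -2.9  -0.69] F fix [  3.4  -0.9 -11.9] T tool [0.23 0.27 0.36] open 65.7 q6 1.15
```

>>> {"fn": "send_rows", "kwargs": {"series": [{"translation": [-0.6,-1.1,0],"dr": [0,-1.2,0],"grip": 40},{"translation": [-0.6,-1.1,0],"dr": [0,-1.2,0],"grip": 40},{"translation": [-0.6,-1.1,0],"dr": [0,-1.2,0],"grip": 40},{"translation": [-0.6,-1.1,0],"dr": [0,-1.2,0],"grip": 40},{"translation": [-0.6,-1.1,0],"dr": [0,-1.2,0],"grip": 40}]}}

```text
t: 11.08
ee_pos: [0.6251, -0.0669, 0.2169]
eef_rot: [0.038, -0.602, 0.701, -0.38]
contact_force: [9.8, -2.2, -8.5]
opening: 0.0659
```

>>> {"fn": "send_rows", "kwargs": {"series": [{"translation": [-0.6,-1.1,0],"dr": [0,1.2,0],"grip": 40},{"translation": [-0.6,-1.1,0],"dr": [0,1.2,0],"grip": 40},{"translation": [-0.6,-1.1,0],"dr": [0,1.2,0],"grip": 40},{"translation": [-0.6,-1.1,0],"dr": [0,1.2,0],"grip": 40},{"translation": [-0.6,-1.1,0],"dr": [0,1.2,0],"grip": 40}]}}

```text
t: 11.5
ee_pos: [0.6239, -0.0665, 0.2174]
eef_rot: [-0.144, -0.681, 0.687, -0.209]
contact_force: [6.9, -1.0, -8.5]
opening: 0.0661
```

```bash
python3 -c "
from go import *
chk()"
```

```text
t 11.50 fixframe mm [-2.39 -0.43 16.62] rot deg (tool) [-0.21 -4.16 -1.09] F fix [  1.7  -1.1 -10.9] T tool [ 0.02 -0.19  0.35] open 66.1 q6 1.14
```

>>> {"fn": "send_rows", "kwargs": {"series": [{"translation": [-0.6,-1.1,0],"dr": [0,1.2,0.04],"grip": 40},{"translation": [-0.6,-1.1,0],"dr": [0,1.2,0.04],"grip": 40},{"translation": [-0.6,-1.1,0],"dr": [0,1.2,0.04],"grip": 40},{"translation": [-0.6,-1.1,0],"dr": [0,1.2,0.04],"grip": 40},{"translation": [-0.6,-1.1,0],"dr": [0,1.2,0.04],"grip": 40}]}}

```text
t: 11.92
ee_pos: [0.6231, -0.0656, 0.2182]
eef_rot: [0.329, 0.712, -0.62, 0.021]
contact_force: [9.3, 0.6, -10.0]
opening: 0.0656
```

>>> {"fn": "send_rows", "kwargs": {"series": [{"translation": [-0.6,-1.1,0],"dr": [0,-1.2,0],"grip": 40},{"translation": [-0.6,-1.1,0],"dr": [0,-1.2,0],"grip": 40},{"translation": [-0.6,-1.1,0],"dr": [0,-1.2,0],"grip": 40},{"translation": [-0.6,-1.1,0],"dr": [0,-1.2,0],"grip": 40},{"translation": [-0.6,-1.1,0],"dr": [0,-1.2,0],"grip": 40}]}}

```text
t: 12.33
ee_pos: [0.6229, -0.0664, 0.2192]
eef_rot: [-0.158, -0.683, 0.684, -0.203]
contact_force: [8.9, -1.8, -8.8]
opening: 0.0658
```

>>> {"fn": "send_rows", "kwargs": {"series": [{"translation": [-0.6,-1.1,0],"dr": [0,-1.2,0.04],"grip": 40},{"translation": [-0.6,-1.1,0],"dr": [0,-1.2,0.04],"grip": 40},{"translation": [-0.6,-1.1,0],"dr": [0,-1.2,0.04],"grip": 40},{"translation": [-0.6,-1.1,0],"dr": [0,-1.2,0.04],"grip": 40},{"translation": [-0.6,-1.1,0],"dr": [0,-1.2,0.04],"grip": 40}]}}

```text
t: 12.75
ee_pos: [0.6222, -0.0671, 0.22]
eef_rot: [0.028, -0.601, 0.7, -0.384]
contact_force: [9.1, -2.7, -9.0]
opening: 0.0653
```

```bash
python3 -c "
from go import *
chk()"
```

```text
t 12.75 fixframe mm [-2.62 -0.99 19.77] rot deg (tool) [ -0.3  -33.73   0.43] F fix [  3.4  -2.9 -12.3] T tool [0.91 0.27 0.09] open 65.3 q6 0.6
```

>>> {"fn": "send_rows", "kwargs": {"series": [{"translation": [-0.6,-1.1,0],"dr": [0,1.2,0],"grip": 40},{"translation": [-0.6,-1.1,0],"dr": [0,1.2,0],"grip": 40},{"translation": [-0.6,-1.1,0],"dr": [0,1.2,0],"grip": 40},{"translation": [-0.6,-1.1,0],"dr": [0,1.2,0],"grip": 40},{"translation": [-0.6,-1.1,0],"dr": [0,1.2,0],"grip": 40}]}}

```text
t: 13.17
ee_pos: [0.6204, -0.0668, 0.2202]
eef_rot: [-0.153, -0.681, 0.684, -0.213]
contact_force: [8.0, 0.0, -8.0]
opening: 0.0658
```

```bash
python3 -c "
from go import *
chk()"
```

```text
t 13.17 fixframe mm [-4.08 -0.69 20.84] rot deg (tool) [-0.38 -3.7   0.03] F fix [  2.9  -0.2 -11. ] T tool [-0.13 -0.19  0.45] open 65.8 q6 1.13
```

```bash
python3 - <<'E'
from go import *
s=sense();p=camera_params("wrist");im,d=snapshot("wrist");cv2.imwrite("pics/w4.png",im);pickle.dump((p,im,d),open("w4.pkl","wb"))
P=pts("wrist",d,p);T=R.from_quat(s["eef_rot"]).as_matrix();L=(P-s["ee_pos"])@T*1000
p1,i1,d1=pickle.load(open("w3.pkl","rb"));P1=pts("wrist",d1,p1)
for Q,i in((P1,i1),(P,im)):
    # plate patch left of boss
    m=(i.min(-1)>90)&(Q[...,1]>-.02)&(Q[...,1]<.05)&(Q[...,0]>.55);m[320:]=0
    c,n=plane(Q[m]);e=Q[m&(abs((Q-c)@n)<.003)]
    print("plane",n,((c-[.584,.024,.115])@n*1e3).round(1),"rear edge x",np.percentile(e[:,0],99.5),np.percentile(e[:,2],99.5))
for v in range(258,300,6): print(v,np.median(L[v,290:345],0))
E
```

```text
plane [-0.4989 -0.01    0.8666] 0.3 rear edge x 0.6938710322135225 0.17827051480569206
plane [-0.4992 -0.0098  0.8664] 0.2 rear edge x 0.6935758567873918 0.1782431541062829
258 [-3.7624 -7.8204 -0.1515]
264 [ -5.9725 -18.4661  -0.1353]
270 [ -5.1272 -22.5712  -0.1222]
276 [ -3.2445 -24.5196   0.265 ]
282 [ -0.5608 -24.9971  -0.117 ]
288 [  2.5757 -24.7533  -0.1131]
294 [  6.1279 -23.8589  -0.1166]
```

View pics/w4.png

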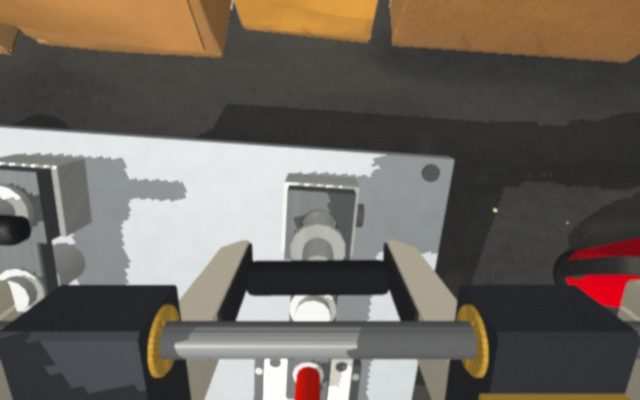

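The fixture hasn't moved: the plate plane and rear edge match the earlier reading. In this view the collar at (318,238) has moved toward the rear of the bar at (318,277). So the pin is only leaning in its clearance, and I'll steer back up-slope.

>>> {"fn": "send_rows", "kwargs": {"series": [{"translation": [-1.5,-0.9,0],"dr": [0,1.2,0],"grip": 40},{"translation": [-1.5,-0.9,0],"dr": [0,1.2,0],"grip": 40},{"translation": [-1.5,-0.9,0],"dr": [0,1.2,0],"grip": 40},{"translation": [-1.5,-0.9,0],"dr": [0,1.2,0],"grip": 40},{"translation": [-1.5,-0.9,0],"dr": [0,1.2,0],"grip": 40}]}}

```text
t: 13.63
ee_pos: [0.6218, -0.0664, 0.2219]
eef_rot: [0.331, 0.714, -0.617, 0.016]
contact_force: [2.8, 1.9, -5.6]
opening: 0.0656
```

```bash
python3 -c "
from go import *
chk()"
```

```text
t 13.63 fixframe mm [-1.95 -0.28 21.55] rot deg (tool) [-0.45 28.04 -0.62] F fix [-0.3  1.8 -6.2] T tool [-0.51 -0.19 -0.42] open 65.6 q6 1.68
```

>>> {"fn": "send_rows", "kwargs": {"series": [{"translation": [-1.2,-0.9,0],"dr": [0,-1.2,0],"grip": 40},{"translation": [-1.2,-0.9,0],"dr": [0,-1.2,0],"grip": 40},{"translation": [-1.2,-0.9,0],"dr": [0,-1.2,0],"grip": 40},{"translation": [-1.2,-0.9,0],"dr": [0,-1.2,0],"grip": 40},{"translation": [-1.2,-0.9,0],"dr": [0,-1.2,0],"grip": 40}]}}

```text
t: 14.05
ee_pos: [0.6223, -0.0669, 0.2227]
eef_rot: [0.157, 0.688, -0.68, 0.197]
contact_force: [3.7, -1.1, -6.2]
opening: 0.0655
```

```bash
python3 -c "
from go import *
chk()"
```

```text
t 14.05 fixframe mm [-1.2  -0.86 22.06] rot deg (tool) [-0.79 -1.82 -0.96] F fix [ 0.1 -1.1 -7.3] T tool [ 0.24  0.16 -0.29] open 65.5 q6 1.16
```

>>> {"fn": "send_rows", "kwargs": {"series": [{"translation": [-0.8,-1.2,0],"dr": [0.03,-1.2,0.04],"grip": 40},{"translation": [-0.8,-1.2,0],"dr": [0.03,-1.2,0.04],"grip": 40},{"translation": [-0.8,-1.2,0],"dr": [0.03,-1.2,0.04],"grip": 40},{"translation": [-0.8,-1.2,0],"dr": [0.03,-1.2,0.04],"grip": 40},{"translation": [-0.8,-1.2,0],"dr": [0.03,-1.2,0.04],"grip": 40}]}}

```text
t: 14.47
ee_pos: [0.6207, -0.0672, 0.2235]
eef_rot: [0.028, -0.604, 0.701, -0.378]
contact_force: [1.5, -2.3, -1.9]
opening: 0.0657
```

```bash
python3 -c "
from go import *
chk()"
```

```text
t 14.47 fixframe mm [-2.11 -1.12 23.53] rot deg (tool) [ -0.36 -33.2   -0.12] F fix [ 0.3 -2.3 -2.4] T tool [ 0.32  0.01 -0.38] open 65.7 q6 0.62
```

>>> {"fn": "send_rows", "kwargs": {"series": [{"translation": [-0.8,-1.2,0],"dr": [0,1.2,0],"grip": 40},{"translation": [-0.8,-1.2,0],"dr": [0,1.2,0],"grip": 40},{"translation": [-0.8,-1.2,0],"dr": [0,1.2,0],"grip": 40},{"translation": [-0.8,-1.2,0],"dr": [0,1.2,0],"grip": 40},{"translation": [-0.8,-1.2,0],"dr": [0,1.2,0],"grip": 40}]}}

```text
t: 14.88
ee_pos: [0.6187, -0.0668, 0.2275]
eef_rot: [-0.153, -0.682, 0.685, -0.207]
contact_force: [0.5, -0.4, -1.4]
opening: 0.0657
```

```bash
python3 -c "
from go import *
chk()"
```

```text
t 14.88 fixframe mm [-1.87 -0.64 28.02] rot deg (tool) [-0.25 -3.14 -0.54] F fix [-0.3 -0.4 -1.5] T tool [-0.03  0.02 -0.46] open 65.7 q6 1.15
```

>>> {"fn": "send_rows", "kwargs": {"series": [{"translation": [-0.6,-4,0],"dr": [0,0.1,0.02],"grip": 40},{"translation": [-0.6,-4,0],"dr": [0,0.1,0.02],"grip": 40},{"translation": [-0.6,-4,0],"dr": [0,0.1,0.02],"grip": 40},{"translation": [-0.6,-4,0],"dr": [0,0.1,0.02],"grip": 40},{"translation": [-0.6,-4,0],"dr": [0,0.1,0.02],"grip": 40}]}}

```text
t: 15.3
ee_pos: [0.6095, -0.0669, 0.2459]
eef_rot: [0.169, 0.686, -0.681, 0.194]
contact_force: [-0.4, -0.6, -2.5]
opening: 0.0655
```

```bash
python3 -c "
from go import *
chk()"
```

```text
t 15.30 fixframe mm [-0.64 -0.49 48.54] rot deg (tool) [-0.29 -0.72 -0.23] F fix [-1.6 -0.6 -2. ] T tool [ 0.11  0.   -0.68] open 65.5 q6 1.19
```

>>> {"fn": "send_rows", "kwargs": {"series": [{"translation": [-0.3,-12,0],"dr": [0,0,0],"grip": 40},{"translation": [-0.3,-12,0],"dr": [0,0,0],"grip": 40},{"translation": [-0.3,-12,0],"dr": [0,0,0],"grip": 40},{"translation": [-0.3,-12,0],"dr": [0,0,0],"grip": 40},{"translation": [-0.3,-12,0],"dr": [0,0,0],"grip": 40}]}}

```text
t: 15.72
ee_pos: [0.5784, -0.0673, 0.2999]
eef_rot: [0.167, 0.686, -0.681, 0.195]
contact_force: [0.2, 0.1, -1.6]
opening: 0.0657
```

```bash
python3 - <<'E'
from go import *
chk()
d=np.load("top0.npy");P=pts("top",d);im=cv2.imread("pics/top0.png")
h=cv2.cvtColor(im,cv2.COLOR_BGR2HSV)
red=((h[...,0]<8)|(h[...,0]>172))&(h[...,1]>130)&(h[...,2]>60);red[:205]=0;red[:,:400]=0;red[:,480:]=0;red[280:]=0
m=red&(P[...,2]>-.01)&(P[...,2]<.13);Q=P[m]
for lo,hi in((-.01,.006),(.006,.02),(.02,.05),(.05,.09),(.09,.13)):
    q=Q[(Q[:,2]>lo)&(Q[:,2]<hi)]
    if len(q)>5: r=cv2.minAreaRect(q[:,:2].astype(np.float32));print(lo,hi,len(q),r,np.percentile(q,[2,98],axis=0).round(3).tolist())
# side view too
ds=np.load("side0.npy");Ps=pts("side",ds);ims=cv2.imread("pics/side0.png");hs=cv2.cvtColor(ims,cv2.COLOR_BGR2HSV)
rs=((hs[...,0]<8)|(hs[...,0]>172))&(hs[...,1]>130);k=rs&(Ps[...,2]>-.01)&(Ps[...,2]<.13)&(Ps[...,0]<.56)&(Ps[...,0]>.3)&(Ps[...,1]<-.28)&(Ps[...,1]>-.55)
q=Ps[k];print(len(q),np.percentile(q,[1,50,99],axis=0))
z=q[q[:,2]>.105];print(len(z),np.percentile(z,[1,99],axis=0))
f=q[q[:,0]<.38];print("front zmax",np.percentile(f[:,2],98))
E
```

```text
t 15.72 fixframe mm [ -0.57  -0.21 110.89] rot deg (tool) [-0.36 -0.94 -0.37] F fix [-0.6  0.1 -1.5] T tool [-0.01 -0.02 -0.37] open 65.7 q6 1.18
-0.01 0.006 1024 ((0.4384767413139343, -0.41368338465690613), (0.18101315200328827, 0.18067121505737305), 3.7567639350891113) [[0.351, -0.499, -0.005], [0.526, -0.355, 0.006]]
0.006 0.02 349 ((0.43676215410232544, -0.4101274907588959), (0.15306362509727478, 0.1775542050600052), 3.9772965908050537) [[0.358, -0.456, 0.006], [0.505, -0.321, 0.019]]
0.02 0.05 225 ((0.43493688106536865, -0.38738417625427246), (0.16276462376117706, 0.1323186308145523), 4.10464334487915) [[0.357, -0.457, 0.021], [0.511, -0.318, 0.05]]
0.05 0.09 344 ((0.4347047805786133, -0.3879081606864929), (0.16185489296913147, 0.1335780769586563), 4.093392848968506) [[0.353, -0.456, 0.051], [0.512, -0.318, 0.089]]
0.09 0.13 350 ((0.4540553092956543, -0.38683414459228516), (0.13118641078472137, 0.1369549185037613), 2.686814308166504) [[0.399, -0.455, 0.091], [0.52, -0.318, 0.123]]
1131 [[ 0.352  -0.4635 -0.0025]
 [ 0.4346 -0.3282  0.0617]
 [ 0.5179 -0.3106  0.117 ]]
130 [[ 0.4039 -0.461   0.1051]
 [ 0.5153 -0.3112  0.1195]]
front zmax 0.07629015499152375
```

```bash
cat >> go.py <<'E'
Fb=fix(np.radians(4.1));Rb=np.stack([-Fb[:,0],-Fb[:,2],-Fb[:,1]],1)
def binp(dz): plan(np.array([.448,-.387,.0695+dz]),Rb)
E
python3 -c "
from go import *
binp(.14)"
```

```text
t 15.72 pos [ 0.5784 -0.0673  0.2999] q [-0.315 -0.451  1.951  0.186  1.157  1.182] F [ 0.2  0.1 -1.6] open 65.7
d [169.5   8.6 314. ] dr [-0.21 -0.3   0.07] rotd in target frame [177.6   1.9 309.6]
```

>>> {"fn": "send_rows", "kwargs": {"series": [{"translation": [8,0,15],"dr": [0,0,0],"grip": 40},{"translation": [15,0,28],"dr": [0,0,0],"grip": 40},{"translation": [15,1,28],"dr": [0,0,0],"grip": 40},{"translation": [15,1,28],"dr": [0,0,0],"grip": 40},{"translation": [15,1,28],"dr": [0,0,0],"grip": 40}]}}

```text
t: 16.13
ee_pos: [0.5286, -0.1958, 0.2756]
eef_rot: [0.167, 0.683, -0.681, 0.206]
contact_force: [0.9, -0.0, -1.7]
opening: 0.0653
```

>>> {"fn": "send_rows", "kwargs": {"series": [{"translation": [15,1,28],"dr": [0,0,0],"grip": 40},{"translation": [15,1,28],"dr": [0,0,0],"grip": 40},{"translation": [15,1,28],"dr": [0,0,0],"grip": 40},{"translation": [15,1,28],"dr": [0,0,0],"grip": 40},{"translation": [15,1,28],"dr": [0,0,0],"grip": 40}]}}

```text
t: 16.55
ee_pos: [0.4711, -0.3472, 0.2381]
eef_rot: [-0.167, -0.679, 0.683, -0.211]
contact_force: [1.1, 0.4, -1.4]
opening: 0.066
```

>>> {"fn": "send_rows", "kwargs": {"series": [{"translation": [15,0,25],"dr": [0,0,0],"grip": 40},{"translation": [8,0,15],"dr": [-0.1,-0.15,0.03],"grip": 40},{"translation": [0,0,0],"dr": [-0.1,-0.15,0.03],"grip": 40},{"translation": [0,0,0],"dr": [0,0,0],"grip": 40},{"translation": [0,0,0],"dr": [0,0,0],"grip": 40}]}}

```text
t: 16.97
ee_pos: [0.4486, -0.3968, 0.2263]
eef_rot: [-0.158, -0.68, 0.68, -0.222]
contact_force: [-0.5, 0.2, -1.7]
opening: 0.0656
```

```bash
python3 - <<'E'
from go import *
binp(.14)
s=sense();p=camera_params("wrist");im,d=snapshot("wrist");pickle.dump((p,im,d),open("w5.pkl","wb"));cv2.imwrite("pics/w5.png",im)
P=pts("wrist",d,p)
h=cv2.cvtColor(im,cv2.COLOR_BGR2HSV)
red=((h[...,0]<8)|(h[...,0]>172))&(h[...,1]>130)&(h[...,2]>60)
Q=P[red&(P[...,2]>.1)&(P[...,2]<.13)&(P[...,0]<.56)];print(len(Q),np.percentile(Q,[1,50,99],axis=0))
E
```

```text
t 16.97 pos [ 0.4486 -0.3968  0.2263] q [-1.12  -0.178  1.877  0.525  1.254  0.238] F [-0.5  0.2 -1.7] open 65.6
d [  8.3  14.3 -10.2] dr [-0.15  0.29 -0.24] rotd in target frame [ 8.3 14.6 -9.8]
3031 [[ 0.4177 -0.4552  0.1004]
 [ 0.5107 -0.3919  0.1184]
 [ 0.5221 -0.3178  0.1201]]
```

View pics/w5.png

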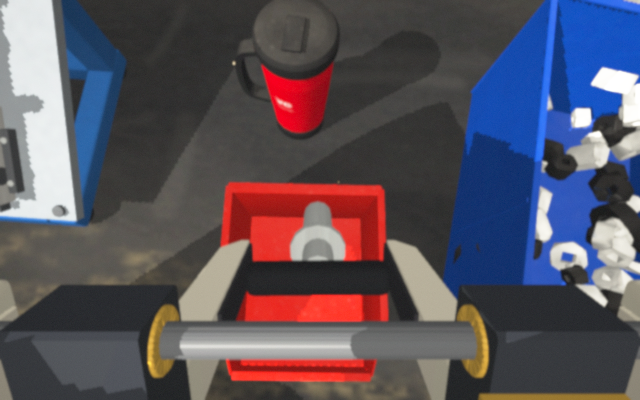

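```bash
python3 - <<'E'
from go import *
p,im,d=pickle.load(open("w5.pkl","rb"));P=pts("wrist",d,p)
for v in range(196,300,8): print(v,P[v,316:320].mean(0), im[v,317])
E
```

```text
196 [ 0.5152 -0.3939  0.0986] [ 25  31 178]
204 [ 0.4874 -0.3944  0.1822] [139 143 144]
212 [ 0.4793 -0.3949  0.1947] [140 146 145]
220 [ 0.4721 -0.3952  0.2059] [140 146 145]
228 [ 0.4638 -0.3955  0.2268] [189 196 195]
236 [ 0.46   -0.3959  0.2245] [184 191 190]
244 [ 0.4552 -0.3962  0.2291] [137 143 142]
252 [ 0.4504 -0.3964  0.2367] [139 144 141]
260 [ 0.4464 -0.3967  0.2394] [130 134 132]
268 [ 0.4422 -0.3969  0.2478] [31 30 30]
276 [ 0.4387 -0.3972  0.2489] [39 39 37]
284 [ 0.4353 -0.3975  0.2475] [42 41 38]
292 [ 0.4319 -0.3979  0.2452] [35 34 37]
```

>>> {"fn": "send_rows", "kwargs": {"series": [{"translation": [2,3,-3],"dr": [-0.05,0.1,-0.08],"grip": 40},{"translation": [2,4,-3],"dr": [-0.05,0.1,-0.08],"grip": 40},{"translation": [2,4,-3],"dr": [-0.05,0.1,-0.08],"grip": 40},{"translation": [1,3,-1],"dr": [0,0,0],"grip": 40},{"translation": [0,0,0],"dr": [0,0,0],"grip": 40}]}}

```text
t: 17.43
ee_pos: [0.4517, -0.3819, 0.2112]
eef_rot: [0.157, 0.689, -0.676, 0.208]
contact_force: [-0.2, 0.2, -2.1]
opening: 0.0659
```

```bash
python3 -c "
from go import *
binp(0)"
```

```text
t 17.43 pos [ 0.4517 -0.3819  0.2112] q [-1.091 -0.177  1.897  0.506  1.242  0.282] F [-0.2  0.2 -2.1] open 65.9
d [ 74.3 120.8   4.8] dr [0.02 0.03 0.01] rotd in target frame [ 74.4 120.7   4.8]
```

>>> {"fn": "send_rows", "kwargs": {"series": [{"translation": [10,16,1],"dr": [0,0,0],"grip": 40},{"translation": [10,16,1],"dr": [0,0,0],"grip": 40},{"translation": [10,16,1],"dr": [0,0,0],"grip": 40},{"translation": [10,16,1],"dr": [0,0,0],"grip": 40},{"translation": [5,8,0],"dr": [0,0,0],"grip": 40}]}}

```text
t: 17.85
ee_pos: [0.452, -0.3867, 0.1281]
eef_rot: [0.157, 0.687, -0.678, 0.211]
contact_force: [-0.2, 0.3, -1.7]
opening: 0.0655
```

```bash
python3 -c "
from go import *
binp(0)"
```

```text
t 17.85 pos [ 0.452  -0.3867  0.1281] q [-1.096 -0.086  1.974  0.546  1.092  0.177] F [-0.2  0.3 -1.7] open 65.5
d [32.9 48.6 -0.5] dr [-0.04  0.11 -0.03] rotd in target frame [32.8 48.7  0. ]
```

>>> {"fn": "send_rows", "kwargs": {"series": [{"translation": [7,10,0],"dr": [0,0.03,0],"grip": 40},{"translation": [7,10,0],"dr": [0,0.03,0],"grip": 40},{"translation": [7,9,0],"dr": [0,0.03,0],"grip": 40},{"translation": [5,7,0],"dr": [0,0,0],"grip": 40},{"translation": [3,4,0],"dr": [0,0,0],"grip": 40}]}}

```text
t: 18.27
ee_pos: [0.4472, -0.3867, 0.0748]
eef_rot: [0.159, 0.688, -0.677, 0.209]
contact_force: [-0.0, -0.1, -1.6]
opening: 0.0656
```

```bash
python3 -c "
from go import *
binp(0)"
```

```text
t 18.27 pos [ 0.4472 -0.3867  0.0748] q [-1.105 -0.014  2.014  0.581  1.003  0.108] F [-0.  -0.1 -1.6] open 65.6
d [2.  5.  0.4] dr [-0.04  0.02 -0.04] rotd in target frame [2.  5.  0.4]
```

>>> {"fn": "send_rows", "kwargs": {"series": [{"translation": [1.5,3,0.3],"dr": [0,0,0],"grip": 40},{"translation": [1.5,2,0],"dr": [0,0,0],"grip": 40},{"translation": [0,0,0],"dr": [0,0,0],"grip": 70},{"translation": [0,0,0],"dr": [0,0,0],"grip": 74},{"translation": [0,0,0],"dr": [0,0,0],"grip": 74}]}}

```text
t: 18.68
ee_pos: [0.4476, -0.3881, 0.0691]
eef_rot: [0.16, 0.687, -0.677, 0.209]
contact_force: [-0.6, 0.6, 0.1]
opening: 0.0733
```

>>> {"fn": "send_rows", "kwargs": {"series": [{"translation": [0,0,0],"dr": [0,0,0],"grip": 74},{"translation": [0,0,0],"dr": [0,0,0],"grip": 74},{"translation": [-1,-4,0],"dr": [0,0,0],"grip": 74},{"translation": [-2,-6,0],"dr": [0,0,0],"grip": 74},{"translation": [-3,-8,0],"dr": [0,0,0],"grip": 74}]}}

```text
t: 19.1
ee_pos: [0.4441, -0.3888, 0.09]
eef_rot: [0.16, 0.687, -0.678, 0.21]
contact_force: [-0.1, 0.8, 1.5]
opening: 0.0741
```

>>> {"fn": "send_rows", "kwargs": {"series": [{"translation": [-9,-16,0],"dr": [0,0,0],"grip": 74},{"translation": [-10,-17,0],"dr": [0,0,0],"grip": 74},{"translation": [-10,-17,0],"dr": [0,0,0],"grip": 74},{"translation": [-10,-17,0],"dr": [0,0,0],"grip": 74},{"translation": [-10,-17,0],"dr": [0,0,0],"grip": 74}]}}

```text
t: 19.52
ee_pos: [0.4418, -0.3866, 0.1917]
eef_rot: [0.16, 0.688, -0.677, 0.208]
contact_force: [0.7, -0.5, -0.0]
opening: 0.074
```

>>> {"fn": "send_rows", "kwargs": {"series": [{"translation": [-10,-17,0],"dr": [0,0,0],"grip": 60},{"translation": [-10,-17,0],"dr": [0,0,0],"grip": 40},{"translation": [-10,-17,0],"dr": [0,0,0],"grip": 40},{"translation": [-5,-10,0],"dr": [0,0,0],"grip": 40},{"translation": [0,0,0],"dr": [0,0,0],"grip": 40}]}}

```text
t: 19.93
ee_pos: [0.4413, -0.3881, 0.2768]
eef_rot: [0.161, 0.683, -0.68, 0.21]
contact_force: [1.0, 0.1, 0.8]
opening: 0.0452
```

```bash
python3 - <<'E'
from go import *
binp(.2)
p=camera_params("wrist");im,d=snapshot("wrist");pickle.dump((p,im,d),open("w6.pkl","wb"));cv2.imwrite("pics/w6.png",im)
E
```

```text
t 19.93 pos [ 0.4413 -0.3881  0.2768] q [-1.117 -0.234  1.829  0.497  1.347  0.318] F [1.  0.1 0.8] open 45.2
d [-2.2  9.7 -0.7] dr [-0.16  0.06 -0.08] rotd in target frame [-2.2  9.7 -0.6]
```

View pics/w6.png

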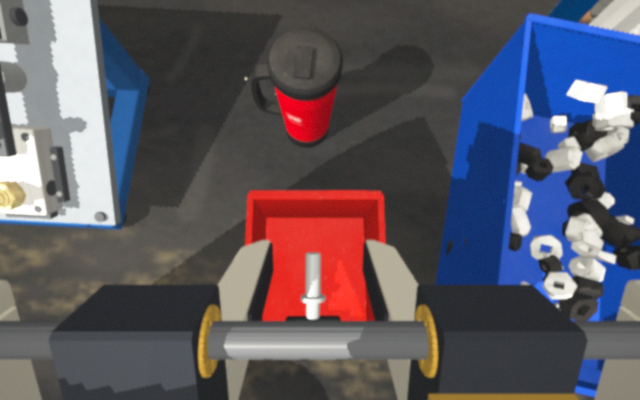

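The pin lies in the bin at about (313,285), with its shank toward the back and its bar at the front, and neither the bin nor the mug has moved. Next is the clamp post.

```bash
cat >> go.py <<'E'
B2=np.array([.6248,-.0656,.2207]); PV=B2+F@np.array([-.053,0,-.017])   # pivot axis at 55 mm above plate
def post(th,up): # clamp angle th, tool turned along
    n=F[:,2];e=R.from_rotvec(n*th).as_matrix()
    plan(PV+e@(-F[:,0]*.050)+n*up,e@Rt)
E
python3 -c "
from go import *
post(0,.06)"
```

```text
t 19.98 pos [ 0.4412 -0.388   0.2757] q [-1.117 -0.233  1.83   0.497  1.346  0.317] F [-0.1 -1.3  0.9] open 42.4
d [ -48.9  103.9 -315. ] dr [ 0.13  0.54 -0.08] rotd in target frame [ -34.8  100.  -318.2]
```

>>> {"fn": "send_rows", "kwargs": {"series": [{"translation": [-3,0,-20],"dr": [0,0.05,0],"grip": 42},{"translation": [-4,4,-31],"dr": [0,0.05,0],"grip": 42},{"translation": [-4,4,-31],"dr": [0,0.05,0],"grip": 42},{"translation": [-4,4,-31],"dr": [0,0.05,0],"grip": 42},{"translation": [-4,4,-31],"dr": [0,0.05,0],"grip": 42}]}}

```text
t: 20.4
ee_pos: [0.4543, -0.2425, 0.2626]
eef_rot: [0.17, 0.688, -0.678, 0.197]
contact_force: [0.0, 0.1, 0.4]
opening: 0.0418
```

>>> {"fn": "send_rows", "kwargs": {"series": [{"translation": [-4,4,-31],"dr": [0,0.05,0],"grip": 42},{"translation": [-4,4,-31],"dr": [0,0.05,0],"grip": 42},{"translation": [-4,4,-31],"dr": [0,0.05,0],"grip": 42},{"translation": [-4,4,-31],"dr": [0,0.05,0],"grip": 42},{"translation": [-4,4,-31],"dr": [0,0.05,0],"grip": 42}]}}

```text
t: 20.82
ee_pos: [0.4731, -0.0791, 0.2463]
eef_rot: [0.177, 0.693, -0.675, 0.184]
contact_force: [0.4, 0.3, -0.3]
opening: 0.0419
```

>>> {"fn": "send_rows", "kwargs": {"series": [{"translation": [-2,4,-16],"dr": [0,0,0],"grip": 42},{"translation": [0,0,0],"dr": [0,0,0],"grip": 42},{"translation": [0,0,0],"dr": [0,0,0],"grip": 42},{"translation": [0,0,0],"dr": [0,0,0],"grip": 42},{"translation": [0,0,0],"dr": [0,0,0],"grip": 42}]}}

```text
t: 21.23
ee_pos: [0.4742, -0.0563, 0.2368]
eef_rot: [0.172, 0.695, -0.673, 0.184]
contact_force: [-0.2, 0.7, -0.0]
opening: 0.0418
```

```bash
python3 -c "
from go import *
post(0,.06)"
```

```text
t 21.23 pos [ 0.4742 -0.0563  0.2368] q [-0.406 -0.791  2.271  0.242  1.21   1.112] F [-0.2  0.7 -0. ] open 41.8
d [-19.9  45.5  13.6] dr [ 0.27 -0.12  0.17] rotd in target frame [-19.1  46.1  12.7]
```

>>> {"fn": "send_rows", "kwargs": {"series": [{"translation": [-4,8,3],"dr": [0.06,-0.03,0.04],"grip": 42},{"translation": [-4,8,3],"dr": [0.06,-0.03,0.04],"grip": 42},{"translation": [-4,8,3],"dr": [0.06,-0.03,0.04],"grip": 42},{"translation": [-3,7,3],"dr": [0.06,-0.03,0.04],"grip": 42},{"translation": [0,0,0],"dr": [0,0,0],"grip": 42}]}}

```text
t: 21.65
ee_pos: [0.5031, -0.0753, 0.2154]
eef_rot: [0.178, 0.684, -0.682, 0.187]
contact_force: [-0.3, 0.5, -0.4]
opening: 0.0418
```

```bash
python3 - <<'E'
from go import *
post(0,.06)
s=sense();p=camera_params("wrist");im,d=snapshot("wrist");pickle.dump((p,im,d),open("w7.pkl","wb"));cv2.imwrite("pics/w7.png",im)
P=pts("wrist",d,p);T=R.from_quat(s["eef_rot"]).as_matrix();L=(P-s["ee_pos"])@T*1000
h=cv2.cvtColor(im,cv2.COLOR_BGR2HSV)
red=((h[...,0]<8)|(h[...,0]>172))&(h[...,1]>130)&(h[...,2]>60)&(abs(L[...,2])<60)&(P[...,2]>.12)
H=(P-B2)@F[:,2]+.072
q=red&(H>.078)&(H<.095);print(red.sum(),q.sum(),"top in tool",np.median(L[q],0),L[q].min(0),L[q].max(0),"world",np.median(P[q],0),H[red].max())
E
```

```text
t 21.65 pos [ 0.5031 -0.0753  0.2154] q [-0.401 -0.683  2.254  0.228  1.097  1.101] F [-0.3  0.5 -0.4] open 41.8
d [-5.2 13.3 -7. ] dr [-0.05 -0.09  0.02] rotd in target frame [-5.3 13.4 -6.9]
916 481 top in tool [-4.1568 44.6903 -6.01  ] [-10.5598  42.3244 -14.2267] [ 3.8404 50.3108  1.5154] world [ 0.5288 -0.0689  0.1785] 0.29445430040713444
```

View pics/w7.png

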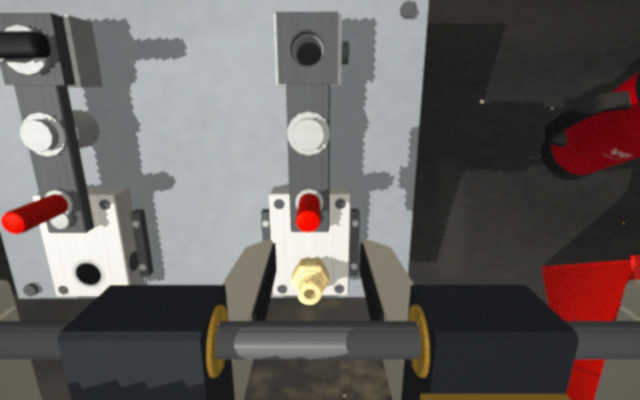

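>>> {"fn": "send_rows", "kwargs": {"series": [{"translation": [-1,3,-2],"dr": [0,0,0],"grip": 42},{"translation": [-1,3,-2],"dr": [0,0,0],"grip": 42},{"translation": [-1,3,-1.5],"dr": [0,-0.05,0],"grip": 42},{"translation": [0,3,-1],"dr": [0,-0.05,0],"grip": 42},{"translation": [0,0,0],"dr": [0,0,0],"grip": 42}]}}

```text
t: 22.12
ee_pos: [0.5115, -0.0702, 0.2071]
eef_rot: [0.176, 0.683, -0.683, 0.189]
contact_force: [-0.4, 0.3, 0.9]
opening: 0.0416
```

```bash
sed -i 's/-.053,0,-.017/-.0548,.0005,-.017/' go.py; python3 -c "
from go import *
post(0,0)"
```

```text
t 22.12 pos [ 0.5115 -0.0702  0.2071] q [-0.375 -0.652  2.251  0.216  1.064  1.118] F [-0.4  0.3  0.9] open 41.6
d [-0.3 61.9 -2.9] dr [-0.07 -0.02  0.02] rotd in target frame [-0.2 61.9 -2.5]
```

>>> {"fn": "send_rows", "kwargs": {"series": [{"translation": [0.5,8,-1],"dr": [0,0,0],"grip": 42},{"translation": [0.5,8,-1],"dr": [0,0,0],"grip": 42},{"translation": [0.5,8,-0.5],"dr": [0,0,0],"grip": 42},{"translation": [0.5,8,0],"dr": [0,0,0],"grip": 42},{"translation": [0.5,8,0],"dr": [0,0,0],"grip": 42}]}}

```text
t: 22.53
ee_pos: [0.5315, -0.0669, 0.17]
eef_rot: [-0.177, -0.683, 0.683, -0.191]
contact_force: [0.4, 0.6, -1.1]
opening: 0.0424
```

```bash
python3 -c "
from go import *
post(0,0)"
```

```text
t 22.53 pos [ 0.5315 -0.0669  0.17  ] q [-0.345 -0.556  2.261  0.216  0.95   1.123] F [ 0.4  0.6 -1.1] open 42.4
d [-1.3 19.8  0.2] dr [-0.08 -0.01 -0.02] rotd in target frame [-1.3 19.8  0.3]
```

>>> {"fn": "send_rows", "kwargs": {"series": [{"translation": [0,7,0],"dr": [0,0,0],"grip": 42},{"translation": [0,7,0],"dr": [0,0,0],"grip": 42},{"translation": [0,4,0],"dr": [0,0,0],"grip": 24},{"translation": [0,0,0],"dr": [0,0,0],"grip": 24},{"translation": [0,0,0],"dr": [0,0,0],"grip": 24}]}}

```text
t: 22.95
ee_pos: [0.5403, -0.0659, 0.1479]
eef_rot: [0.174, 0.684, -0.683, 0.188]
contact_force: [-0.3, -0.5, 0.4]
opening: 0.0273
```

```bash
python3 - <<'E'
from go import *
post(0,0)
E
```

```text
t 22.95 pos [ 0.5403 -0.0659  0.1479] q [-0.334 -0.494  2.259  0.219  0.896  1.121] F [-0.3 -0.5  0.4] open 27.3
d [-4.8 -3.8  1.1] dr [-0.05 -0.01  0.06] rotd in target frame [-4.8 -3.8  1.1]
```

>>> {"fn": "send_rows", "kwargs": {"series": [{"translation": [-2,-1,0.5],"dr": [0,0,0],"grip": 19},{"translation": [-2,-1,0.5],"dr": [0,0,0],"grip": 19},{"translation": [-0.5,-1,0],"dr": [0,0,0],"grip": 19},{"translation": [0,0,0],"dr": [0,0,0],"grip": 19},{"translation": [0,0,0],"dr": [0,0,0],"grip": 19}]}}

```text
t: 23.37
ee_pos: [0.5438, -0.0674, 0.1553]
eef_rot: [0.175, 0.684, -0.683, 0.189]
contact_force: [-0.6, -0.4, -0.2]
opening: 0.0191
```

>>> {"fn": "send_rows", "kwargs": {"series": [{"translation": [-0.2,0,3.6],"dr": [0,-0.8,0],"grip": 19},{"translation": [-0.2,0,3.6],"dr": [0,-0.8,0],"grip": 19},{"translation": [-0.2,0,3.6],"dr": [0,-0.8,0],"grip": 19},{"translation": [-0.2,0,3.6],"dr": [0,-0.8,0],"grip": 19},{"translation": [-0.2,0,3.6],"dr": [0,-0.8,0],"grip": 19}]}}

```text
t: 23.78
ee_pos: [0.5465, -0.0822, 0.1569]
eef_rot: [-0.049, -0.64, 0.701, -0.31]
contact_force: [-2.1, 4.3, 0.6]
opening: 0.0191
```

```bash
python3 - <<'E'
from go import *
s=sense();v=F.T@(s["ee_pos"]-PV)*1e3;print("radius",np.hypot(v[0],v[1]).round(1),"angle",np.degrees(np.arctan2(-v[1],-v[0])).round(1),"h",v[2].round(1))
post(np.radians(20),0)
E
```

```text
radius 47.8 angle 18.7 h 1.1
t 23.78 pos [ 0.5465 -0.0822  0.1569] q [-0.376 -0.469  2.226  0.247  0.914  0.707] F [-2.1  4.3  0.6] open 19.1
d [2.2 1.1 1.1] dr [0.02 0.13 0.03] rotd in target frame [2.2 1.1 1.1]
```

>>> {"fn": "send_rows", "kwargs": {"series": [{"translation": [0.1,0.1,4.5],"dr": [0,-1,0],"grip": 19},{"translation": [0.1,0.1,4.5],"dr": [0,-1,0],"grip": 19},{"translation": [0.1,0.1,4.5],"dr": [0,-1,0],"grip": 19},{"translation": [0.1,0.1,4.5],"dr": [0,-1,0],"grip": 19},{"translation": [0.1,0.1,4.5],"dr": [0,-1,0],"grip": 19}]}}

```text
t: 24.2
ee_pos: [0.5553, -0.0986, 0.1614]
eef_rot: [0.112, -0.556, 0.692, -0.447]
contact_force: [-3.3, 2.9, 2.0]
opening: 0.0191
```

```bash
cat >> go.py <<'E'
def arc(th):
    s=sense();v=F.T@(s["ee_pos"]-PV)*1e3;print("radius",np.hypot(v[0],v[1]).round(1),"angle",np.degrees(np.arctan2(-v[1],-v[0])).round(1),"h",v[2].round(1))
    post(np.radians(th),0)
E
python3 -c "
from go import *
arc(45)"
```

```text
radius 47.8 angle 41.8 h 0.8
t 24.2 pos [ 0.5553 -0.0986  0.1614] q [-0.412 -0.423  2.184  0.272  0.926  0.202] F [-3.3  2.9  2. ] open 19.1
d [2.3 0.8 2.6] dr [ 0.11  0.38 -0.  ] rotd in target frame [2.2 0.8 2.7]
```

>>> {"fn": "send_rows", "kwargs": {"series": [{"translation": [0.3,0.1,4.9],"dr": [0,-0.9,0],"grip": 19},{"translation": [0.3,0.1,4.9],"dr": [0,-0.9,0],"grip": 19},{"translation": [0.3,0.1,4.9],"dr": [0,-0.9,0],"grip": 19},{"translation": [0.3,0.1,4.9],"dr": [0,-0.9,0],"grip": 19},{"translation": [0.3,0.1,4.9],"dr": [0,-0.9,0],"grip": 19}]}}

```text
t: 24.62
ee_pos: [0.5703, -0.1107, 0.1685]
eef_rot: [0.254, -0.456, 0.651, -0.552]
contact_force: [-5.6, 2.4, 1.3]
opening: 0.0191
```

```bash
python3 -c "
from go import *
arc(90)"
```

```text
radius 48.4 angle 66.4 h -0.4
t 24.62 pos [ 0.5703 -0.1107  0.1685] q [-0.428 -0.361  2.123  0.281  0.939 -0.231] F [-5.6  2.4  1.3] open 19.1
d [-1.2 -0.7 20.1] dr [ 0.19 -3.88 -0.12] rotd in target frame [ 5.6 -0.4 19.4]
```

>>> {"fn": "send_rows", "kwargs": {"series": [{"translation": [0.2,-0.1,4.5],"dr": [0.03,-0.8,0],"grip": 19},{"translation": [0.2,-0.1,4.5],"dr": [0.03,-0.8,0],"grip": 19},{"translation": [0.2,-0.1,4.5],"dr": [0.03,-0.8,0],"grip": 19},{"translation": [0.2,-0.1,4.5],"dr": [0.03,-0.8,0],"grip": 19},{"translation": [0.2,-0.1,4.5],"dr": [0.03,-0.8,0],"grip": 19}]}}

```text
t: 25.03
ee_pos: [0.5862, -0.1144, 0.1771]
eef_rot: [-0.367, 0.346, -0.594, 0.627]
contact_force: [-5.4, 0.6, 0.7]
opening: 0.019
```

```bash
python3 -c "
from go import *
arc(91)"
```

```text
radius 48.4 angle 88.4 h -0.9
t 25.03 pos [ 0.5862 -0.1144  0.1771] q [-0.422 -0.319  2.076  0.282  0.939 -0.594] F [-5.4  0.6  0.7] open 19.0
d [ 1.7 -1.   2.2] dr [ 0.11  0.14 -0.17] rotd in target frame [ 1.7 -0.9  2.2]
```

>>> {"fn": "send_rows", "kwargs": {"series": [{"translation": [0.2,-0.1,1.5],"dr": [0,-0.15,0],"grip": 19},{"translation": [0.2,-0.1,1.5],"dr": [0,-0.15,0],"grip": 19},{"translation": [0.2,-0.1,1.5],"dr": [0,-0.15,0],"grip": 19},{"translation": [0.2,-0.1,1.3],"dr": [0,-0.15,0],"grip": 19},{"translation": [0.2,-0.1,1.3],"dr": [0,-0.15,0],"grip": 19}]}}

```text
t: 25.45
ee_pos: [0.5892, -0.1142, 0.1784]
eef_rot: [-0.389, 0.328, -0.579, 0.638]
contact_force: [-11.2, -0.1, 1.8]
opening: 0.0189
```

```bash
python3 -c "
from go import *
arc(93)"
```

```text
radius 48.4 angle 92.2 h -1.3
t 25.45 pos [ 0.5892 -0.1142  0.1784] q [-0.418 -0.304  2.059  0.276  0.948 -0.654] F [-11.2  -0.1   1.8] open 18.9
d [ 1.7 -1.4  0.5] dr [ 0.2   0.51 -0.2 ] rotd in target frame [ 1.7 -1.3  0.6]
```

>>> {"fn": "send_rows", "kwargs": {"series": [{"translation": [0,0,0],"dr": [0,0,0],"grip": 26},{"translation": [0,0,0],"dr": [0,0,0],"grip": 32},{"translation": [0,0,0],"dr": [0,0,0],"grip": 32},{"translation": [0,-8,0],"dr": [0,0,0],"grip": 32},{"translation": [0,-12,0],"dr": [0,0,0],"grip": 32}]}}

```text
t: 25.87
ee_pos: [0.5796, -0.1146, 0.1953]
eef_rot: [-0.388, 0.329, -0.579, 0.637]
contact_force: [-0.3, -0.1, 0.1]
opening: 0.0317
```

>>> {"fn": "send_rows", "kwargs": {"series": [{"translation": [0,-20,0],"dr": [0,0,0],"grip": 32},{"translation": [0,-25,0],"dr": [0,0,0],"grip": 32},{"translation": [0,-25,0],"dr": [0,0,0],"grip": 32},{"translation": [0,-25,0],"dr": [0,0,0],"grip": 32},{"translation": [0,-25,0],"dr": [0,0,0],"grip": 32}]}}

```text
t: 26.28
ee_pos: [0.5176, -0.1167, 0.3033]
eef_rot: [-0.388, 0.331, -0.578, 0.637]
contact_force: [-0.9, -0.7, 1.2]
opening: 0.032
```

```bash
python3 - <<'E'
from go import *
arc(92)
im,d=snapshot("top");i2,d2=snapshot("side")
w,dw=snapshot("wrist");p=camera_params("wrist")
a=cv2.resize(im[145:275,255:475],(440,260),interpolation=cv2.INTER_CUBIC)
b=cv2.resize(i2[160:260,260:440],(440,244))
cv2.imwrite("pics/fin.png",np.vstack([a,b])); cv2.imwrite("pics/w8.png",w);pickle.dump((p,w,dw),open("w8.pkl","wb"))
E
```

```text
radius 49.2 angle 92.7 h 142.7
t 26.28 pos [ 0.5176 -0.1167  0.3033] q [-0.506 -0.575  2.023  0.275  1.27  -0.651] F [-0.9 -0.7  1.2] open 32.0
d [  3.8 142.6   2.2] dr [ 0.23  0.65 -0.23] rotd in target frame [  0.8 142.7  -0.6]
```

View pics/w8.png

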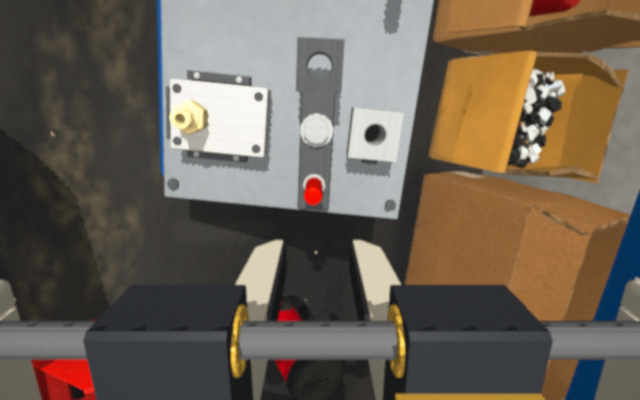

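View pics/fin.png

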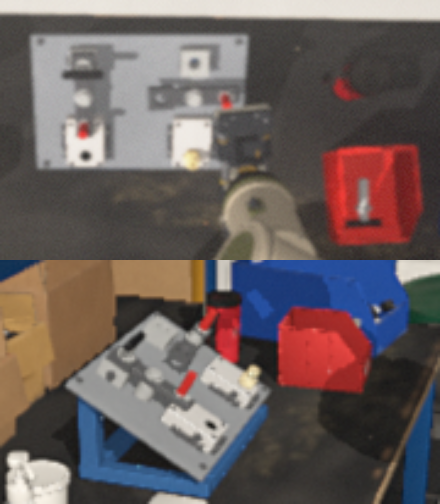

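```bash
python3 - <<'E'
from go import *
p,im,d=pickle.load(open("w8.pkl","rb"));P=pts("wrist",d,p)
L=(P-PV)@F*1e3; H=L[...,2]+55
m=(abs(H-40)<2.5)&(abs(L[...,0])<30)&(abs(L[...,1])<90)&(im.max(-1)<110)
q=L[m][:,:2];q=q-q.mean(0);v=np.linalg.svd(q,full_matrices=0)[2][0];print(m.sum(),"strap deg from slope",np.degrees(np.arctan2(abs(v[1]),abs(v[0]))),v)
h=cv2.cvtColor(im,cv2.COLOR_BGR2HSV)
r=((h[...,0]<8)|(h[...,0]>172))&(h[...,1]>130)&(H>78)&(H<92)&(L[...,1]<0)&(abs(L[...,0])<40)
c=L[r].mean(0);print("post top",c,"angle",np.degrees(np.arctan2(-c[1],-c[0])))
c,n=plane(P[10:60,200:290].reshape(-1,3));print(n,(c-[.584,.024,.115])@n*1e3)
E
```

```text
1350 strap deg from slope 88.45196416150371 [ 0.027  -0.9996]
post top [ -0.2201 -50.5248  26.2163] angle 89.75041669701187
[-0.497  -0.0092  0.8677] -2.014376431877518
```

```bash
python3 -c "
from station import *
print(hand_in(), sense()['t'])"
```

```text
the job is handed in; nothing more can be done
the job is handed in; nothing more can be done
```

I released the clamp at the right station, where the finished block with the brass nipple sits, and handed the job in at about 26 s of the 72 s allowed.

- **Pin:** I gripped the bar across its ends, because the grip force is fixed at 30 N and that hold can still turn the pin. I twisted it to and fro about 25–35° each way with a measured pull of 13.5 N at most. It came free after about 24 mm. I laid it in the red bin, and the final top view shows it lying there.
- **Fixture:** Partway through the pull I checked the plate and found it within about 0.3 mm of where it started. The pin was only leaning in its bore.
- **Clamp:** I swung it by its post until the push rose to 11 N, which I took as the stop. Afterwards the strap measured about 91.5° and the post about 90°. These differ by the roughly 2° uncertainty in where I placed the pivot.
- **Final views:** Both blocks are in their nests and the left clamp is still pinned shut. The bin and mug look unmoved, and the gripper was clear at about 0.3 m height. I did not measure the carton, tub or bottle again; the arm never went near them.
- **Disagreement:** The last fit of the plate came out 2 mm lower and 0.2° different from earlier. I put that down to calibration error, because the final views show no sign that the fixture moved.

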